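Scan the culture dishes on the imager

ROBOT

A 7-joint arm with a two-finger parallel gripper is mounted at the origin on the work surface. World frame = base frame: x ahead of the robot, y to its left, z up, the work surface at z = 0. Lengths are in m, angles in rad, forces in N, time in s.
With the tool pointing down it reaches from about 0.4 to 0.85 m from the base axis. Payload 4.5 kg.
Tool frame: the origin (TCP) lies between the finger pads; the fingertips stand r.tip_reach ahead of it and the grasp point (between the pads) lies 3 mm ahead of it (r.tip_reach is the distance from the TCP to the fingertips, in m); z points along the fingers, y is the line along which they close (so a half turn about z gives the same grasp; the last joint's range is limited). The gripper opens to 88 mm and grips with 3 to 60 N. Pads are 18 mm wide; open, the fingers measure 123 mm over their backs; the gripper's body (75 mm by 187 mm) begins 45 mm behind the grasp point.
Start: joints at [-1.101, 0.689, -0.195, 1.565, 0.157, 0.902, -0.215], TCP at [0.264, 0.567, 0.261] pointing down, gripper open.
Joint ranges: [-3.01, 3.01], [-0.46, 2.08], [-1.47, 1.51], [0.13, 2.56], [-1, 4.14], [0.04, 2.09], [-2.66, 2.66]. Speed limits (rad/s): [2.57, 2.57, 3.14, 3.14, 3.14, 3.14, 3.14].

INTERFACE

Orientations are given as a unit quaternion [x, y, z, w].
In Python, from plant import r gives the robot as it stands.
- The arm moves only by the tool step_arm, never from a script. Its argument "motion" is a list of rows, each an object with "dp": the shift along the tool's x, y, z in mm, a list of three; "twist": the turn, a rotation vector about the tool's x, y, z in rad, a list of three; "hand": the opening, from -1 (shut) to 1 (fully open). In form: [{"dp": [dx, dy, dz], "twist": [rx, ry, rz], "hand": hand}, ...]. A call has 1 to 5 rows; each row is the pose to reach, as a shift and turn from the pose commanded when the call began, along the tool's axes at that moment; what a row does not reach only later rows make up. A row lasts 1/8 s, in which the tool goes at most 62.5 mm and 10.7 degrees, less where a joint would pass 70% of its speed; a pose out of reach is approached as far as the arm can. A call with a gripper value outside its range is refused whole. The fingers move at their own pace and stop on an object; "force" is the grip in N (left out, the last holds). Time passes only in rows, so rows that repeat a pose let the fingers close. It gives the time, the measured TCP pose, the force, the opening and the grip force at its end, in the units of the state.
- r.get_state(): the state, without advancing time (a new reading comes with each control period).
- r.snapshot(name): name is "scene" or "top" or "wrist"; returns a dict with "pixels" (400x640x3 uint8, red, green, blue), "depth" (400x640 float32, m along the optical axis (not along the pixel's ray), 0 where there is no reading), "fx", "fy", "cx", "cy" (pixels), "xyz" and "orientation" of the camera in the world; the wrist camera has in their place "mount" (4x4, takes a point from camera to tool coordinates, whose origin is the TCP and whose axes are the flange's). Camera axes: x right, y down, z forward; pixel columns grow to the right and rows downward; lengths in m; the calibration is good to about 2 mm. A picture is of the moment at which its call begins: read the wrist's pose just before it.
- r.finish_job(): hands the job in; it is judged then, once.
Trained networks look in the newest picture that a camera, given by its name, has taken for a name from the list of things; names that differ only in an ending like _2 or _b are one class to them, and where a whole thing is asked for, a point or a joint stands for the part that bears it (a point fixed in the world has none). Each returns a list of dicts, best first, with "score" (0 to 1); they miss things now and then, are a little off and sometimes report something else, mostly with a low value. They report only what shows in the picture. A call takes as long as a camera call.
- r.search_frame(camera, thing): "at" ([x, y, z] in m, in the coordinates of the camera as it stood for that picture, good to about 4 mm: the middle of the surface that is visible of it).
The state is a dict: "clock": time; "q": joint angles; "qd": joint speeds; "joint_torque": joint torques, N m; "tool_pos": TCP position; "eef_rot": TCP orientation; "contact_force": force on the tool from outside, world axes, zero at the start; "moment": the same for the moment, N m; "opening": opening from 0.0 (shut) to 1.0 (fully open); "finger_force": force on a finger pad.
Only numpy, scipy, OpenCV 4.12 (cv2) and the standard library are available. Lean on these libraries where they do the work, as an engineer would, in place of code of your own. Each camera call takes 0.05 s, during which the arm holds its last target. There are 200 camera calls.

TASK

Draw the imager's carriage out to its load stop, find all the culture dishes among the odds and ends in the crate and lay them flat, side by side, on the carriage's deck; then slide the carriage in until its pointer stands at the line on the bed and press the scan button once it is there. Afterwards draw the carriage fully out to the load stop again and leave it there, and lay all the dishes flat, side by side, in the steel tray. Leave everything else in the crate, and do not disturb the beaker, the wash bottle or the pen.

Things in the scene. Friction and masses are not known exactly. Their poses are not given: they have to be found in the camera images.
- carriage (a joint): Slide of the imager's carriage (m). 0 = load stop: drawn fully out from under the head (towards the imager's own +y); grows as it slides in under the head (imager's -y); 0.180 = pointer at the line; hard stop at 0.195. Friction about 2.5 N; it stays where it is left.
- deck (a point): Centre of the upper face of the carriage's bare aluminium deck, 32 mm above the bench; axes are those of the imager. Deck 136 x 136 mm with a rim 4 mm wide and 4 mm high all round, so 128 x 128 mm clear; a black grip stands on a bracket at its outer (+y) end. Carriage 0.5 kg.
- grip (a point): Top centre of the carriage's black grip, an upright block 14 mm along the slide (y), 30 mm across it (x), 56 mm tall, its top 88 mm above the bench, 102 mm from the deck's centre.
- pointer (a point): Tip of the small black pointer on the far (+x) edge of the deck near its outer corner (81 mm in x and 60 mm in y from the deck's centre); 4 mm wide.
- mark (a point): Middle of the black line across the far (+x) margin of the white bed, just outside the head; 40 mm long, 4 mm wide, along x. The carriage is right when the pointer is in line with it: same position along the imager's y (the two points remain 22 mm apart along x and 10 mm in height).
- imager: White dish imager, fixed. Origin under the middle of its bed, axes x across (away from the robot), y along the slide. Bed from x -95 to +130 mm, y -185 to +185 mm, 18 mm thick. Head: white box over the inner end, x -45 to +130, y -125 to -55 mm, from 90 (lens 79) to 190 mm above the bench, on a column at x 80 to 130 mm.
- scan (a joint): Scan button travel (m): 0 up, 0.006 fully down; it springs back. About 5 N to push right down; more than 0.0035 counts as pressed.
- scan_top (a point): Top centre of the scan button, a black cap of 28 mm diameter facing up in a small grey housing of its own on the bench in front of the imager.
- crate: Grey open crate, fixed, 300 x 180 x 45 mm (its x, y, z), walls and floor 4 mm. A ledge 21 mm wide runs round inside the walls, 5 mm above the floor, leaving a sunk floor of 250 x 130 mm. Origin under its centre. Stands to the left or to the right of the imager; the tray is on the other side.
- tray: Low open steel tray, fixed, 260 x 150 x 18 mm (its x, y, z), walls and floor 4 mm. Origin under its centre.
- dish0_mid (a point): Middle of a closed round culture dish, 42 mm diameter, 16 mm tall, clear plastic over a pale disc, about 35 g; this point is 8 mm above its underside, z up through its lid. It may be absent: two to four of the four dishes are there.
- dish1_mid (a point): Middle of a closed round culture dish, 42 mm diameter, 16 mm tall, clear plastic over a pale disc, about 35 g; this point is 8 mm above its underside, z up through its lid. It may be absent: two to four of the four dishes are there.
- dish2_mid (a point): Middle of a closed round culture dish, 42 mm diameter, 16 mm tall, clear plastic over a pale disc, about 35 g; this point is 8 mm above its underside, z up through its lid. It may be absent: two to four of the four dishes are there.
- dish3_mid (a point): Middle of a closed round culture dish, 42 mm diameter, 16 mm tall, clear plastic over a pale disc, about 35 g; this point is 8 mm above its underside, z up through its lid. It may be absent: two to four of the four dishes are there.
- stopper0: Dark rubber stopper standing, 30 mm wide at the top, 28 mm tall; not wanted. Origin under its centre.
- stopper1: A second such stopper; not wanted.
- pot: White capped sample pot standing, 32 mm diameter, 42 mm tall; not wanted. Origin under its centre.
- tube: Short capped tube lying along its x, 56 mm long, 18 mm diameter; not wanted. Origin under its middle.
- beaker: Glass beaker on the bench beyond the imager, 70 mm diameter, 90 mm tall; leave alone.
- wash: White wash bottle on the bench beyond the imager, 66 mm diameter, 150 mm tall; leave alone.
- pen: Steel pen lying on the bench in front of the imager at the robot's left, 120 x 12 x 12 mm; leave alone.

How it is judged:
On the way, in this order (a step that is already met when the one before it is completed fails the run):
1. the carriage is drawn out to the load stop (value of joint carriage below 0.006 m), for 0.2 s.
2. every dish lies flat on the deck, the carriage at the load stop (value of joint carriage below 0.006 m and x of dish0_mid in the frame of deck between -0.055 and 0.055 m and y of dish0_mid in the frame of deck between -0.055 and 0.055 m and z of dish0_mid in the frame of deck between 0.003 and 0.013 m and (angle between dish0_mid's own z axis and vertical below 0.15 rad or angle between dish0_mid's own z axis and vertical above 2.99 rad) and x of dish1_mid in the frame of deck between -0.055 and 0.055 m and y of dish1_mid in the frame of deck between -0.055 and 0.055 m and z of dish1_mid in the frame of deck between 0.003 and 0.013 m and (angle between dish1_mid's own z axis and vertical below 0.15 rad or angle between dish1_mid's own z axis and vertical above 2.99 rad) and x of dish2_mid in the frame of deck between -0.055 and 0.055 m and y of dish2_mid in the frame of deck between -0.055 and 0.055 m and z of dish2_mid in the frame of deck between 0.003 and 0.013 m and (angle between dish2_mid's own z axis and vertical below 0.15 rad or angle between dish2_mid's own z axis and vertical above 2.99 rad) and x of dish3_mid in the frame of deck between -0.055 and 0.055 m and y of dish3_mid in the frame of deck between -0.055 and 0.055 m and z of dish3_mid in the frame of deck between 0.003 and 0.013 m and (angle between dish3_mid's own z axis and vertical below 0.15 rad or angle between dish3_mid's own z axis and vertical above 2.99 rad)), for 0.3 s.
3. the carriage stands at the line with every dish flat on it (value of joint carriage between 0.173 and 0.187 m and x of dish0_mid in the frame of deck between -0.055 and 0.055 m and y of dish0_mid in the frame of deck between -0.055 and 0.055 m and z of dish0_mid in the frame of deck between 0.003 and 0.013 m and (angle between dish0_mid's own z axis and vertical below 0.15 rad or angle between dish0_mid's own z axis and vertical above 2.99 rad) and x of dish1_mid in the frame of deck between -0.055 and 0.055 m and y of dish1_mid in the frame of deck between -0.055 and 0.055 m and z of dish1_mid in the frame of deck between 0.003 and 0.013 m and (angle between dish1_mid's own z axis and vertical below 0.15 rad or angle between dish1_mid's own z axis and vertical above 2.99 rad) and x of dish2_mid in the frame of deck between -0.055 and 0.055 m and y of dish2_mid in the frame of deck between -0.055 and 0.055 m and z of dish2_mid in the frame of deck between 0.003 and 0.013 m and (angle between dish2_mid's own z axis and vertical below 0.15 rad or angle between dish2_mid's own z axis and vertical above 2.99 rad) and x of dish3_mid in the frame of deck between -0.055 and 0.055 m and y of dish3_mid in the frame of deck between -0.055 and 0.055 m and z of dish3_mid in the frame of deck between 0.003 and 0.013 m and (angle between dish3_mid's own z axis and vertical below 0.15 rad or angle between dish3_mid's own z axis and vertical above 2.99 rad) and velocity of joint carriage between -0.01 and 0.01 m/s), for 0.3 s.
4. the scan button is pressed with the carriage at the line and the dishes on it (value of joint carriage between 0.173 and 0.187 m and x of dish0_mid in the frame of deck between -0.055 and 0.055 m and y of dish0_mid in the frame of deck between -0.055 and 0.055 m and z of dish0_mid in the frame of deck between 0.003 and 0.013 m and (angle between dish0_mid's own z axis and vertical below 0.15 rad or angle between dish0_mid's own z axis and vertical above 2.99 rad) and x of dish1_mid in the frame of deck between -0.055 and 0.055 m and y of dish1_mid in the frame of deck between -0.055 and 0.055 m and z of dish1_mid in the frame of deck between 0.003 and 0.013 m and (angle between dish1_mid's own z axis and vertical below 0.15 rad or angle between dish1_mid's own z axis and vertical above 2.99 rad) and x of dish2_mid in the frame of deck between -0.055 and 0.055 m and y of dish2_mid in the frame of deck between -0.055 and 0.055 m and z of dish2_mid in the frame of deck between 0.003 and 0.013 m and (angle between dish2_mid's own z axis and vertical below 0.15 rad or angle between dish2_mid's own z axis and vertical above 2.99 rad) and x of dish3_mid in the frame of deck between -0.055 and 0.055 m and y of dish3_mid in the frame of deck between -0.055 and 0.055 m and z of dish3_mid in the frame of deck between 0.003 and 0.013 m and (angle between dish3_mid's own z axis and vertical below 0.15 rad or angle between dish3_mid's own z axis and vertical above 2.99 rad) and value of joint scan above 0.0035 m), for 0.04 s.
5. the carriage is drawn out to the load stop again (value of joint carriage below 0.006 m), for 0.2 s.
At the end, for the whole second after the job is handed in: Carriage within 6 mm of the load stop; every dish present lies flat (within 0.15 rad, either way up) on the tray's floor, its centre 15 mm or more inside the tray's edges; the stoppers, pot and tube are in the crate. (Scan: carriage within 7 mm of the line, all dishes on it.) (value of joint carriage below 0.006 m and x of dish0_mid in the frame of tray between -0.115 and 0.115 m and y of dish0_mid in the frame of tray between -0.06 and 0.06 m and z of dish0_mid in the frame of tray between 0.007 and 0.017 m and (angle between dish0_mid's own z axis and vertical below 0.15 rad or angle between dish0_mid's own z axis and vertical above 2.99 rad) and x of dish1_mid in the frame of tray between -0.115 and 0.115 m and y of dish1_mid in the frame of tray between -0.06 and 0.06 m and z of dish1_mid in the frame of tray between 0.007 and 0.017 m and (angle between dish1_mid's own z axis and vertical below 0.15 rad or angle between dish1_mid's own z axis and vertical above 2.99 rad) and x of dish2_mid in the frame of tray between -0.115 and 0.115 m and y of dish2_mid in the frame of tray between -0.06 and 0.06 m and z of dish2_mid in the frame of tray between 0.007 and 0.017 m and (angle between dish2_mid's own z axis and vertical below 0.15 rad or angle between dish2_mid's own z axis and vertical above 2.99 rad) and x of dish3_mid in the frame of tray between -0.115 and 0.115 m and y of dish3_mid in the frame of tray between -0.06 and 0.06 m and z of dish3_mid in the frame of tray between 0.007 and 0.017 m and (angle between dish3_mid's own z axis and vertical below 0.15 rad or angle between dish3_mid's own z axis and vertical above 2.99 rad) and x of stopper0 in the frame of crate between -0.148 and 0.148 m and y of stopper0 in the frame of crate between -0.088 and 0.088 m and z of stopper0 in the frame of crate between -0.002 and 0.05 m and x of stopper1 in the frame of crate between -0.148 and 0.148 m and y of stopper1 in the frame of crate between -0.088 and 0.088 m and z of stopper1 in the frame of crate between -0.002 and 0.05 m and x of pot in the frame of crate between -0.148 and 0.148 m and y of pot in the frame of crate between -0.088 and 0.088 m and z of pot in the frame of crate between -0.002 and 0.05 m and x of tube in the frame of crate between -0.148 and 0.148 m and y of tube in the frame of crate between -0.088 and 0.088 m and z of tube in the frame of crate between -0.002 and 0.05 m); the robot touches nothing.
It fails at once if the beaker is moved by more than 30 mm (distance of beaker from where it was at the start of the episode above 0.03 m).
It fails at once if the wash is moved by more than 30 mm (distance of wash from where it was at the start of the episode above 0.03 m).
It fails at once if the pen is moved by more than 30 mm (distance of pen from where it was at the start of the episode above 0.03 m).
Of dish0, dish1, dish2, dish3 only 2 to 4 are there at a start; the rules pass over those that are not, and their reading is None.
At some moment in a run one of dish0, dish1, dish2, dish3 may be knocked a few centimetres aside while the robot is not near it.
Once in a run the grip may slacken for a moment while it holds something.
It also fails if it takes over 210 s, if anything falls off the work surface, if the arm or the gripper's body presses on something with over 40 N, if the wrist force passes 120 N, or if a joint passes its speed limit or range.

## Working session

There is one attempt and no reset: what is moved stays moved. The work goes in short steps, Python scripts to look and compute and a tool call to move; the robot and the scene stay as the last step left them, time stands still between calls to the robot, and variables do not carry over. Pictures are saved under pics/ and viewed, at most 14 in all, crops included, and the job is handed in when it is done.

Besides the shell and the picture viewer there is one more tool, called after ">>>" in YAML: its name, and indented under it one key for each argument. step_arm: Moves the arm, as the interface text tells. Its arguments: {"type":"object","properties":{"motion":{"type":"array"},"force":{"type":"number"}},"required":["motion"]}

```bash
ls; mkdir -p pics
cat > h.py <<'E'
import numpy as np, cv2
from scipy.spatial.transform import Rotation as R
from plant import r
def cam(name):
    s=r.get_state(); d=r.snapshot(name)
    if 'mount' in d:
        T=np.eye(4);T[:3,:3]=R.from_quat(s['eef_rot']).as_matrix();T[:3,3]=s['tool_pos'];T=T@np.array(d['mount'])
    else:
        T=np.eye(4);o=np.array(d['orientation']);T[:3,:3]=R.from_quat(o).as_matrix() if o.size==4 else o;T[:3,3]=d['xyz']
    d['T']=T;return d
def w(d,p): return d['T'][:3,:3]@np.array(p)+d['T'][:3,3]
def save(d,n): cv2.imwrite('pics/'+n+'.png',cv2.cvtColor(d['pixels'],cv2.COLOR_RGB2BGR))
def pts(d):
    v,u=np.mgrid[0:400,0:640];z=d['depth']
    P=np.stack([(u-d['cx'])/d['fx']*z,(v-d['cy'])/d['fy']*z,z],-1)
    return P@d['T'][:3,:3].T+d['T'][:3,3]
def find(d,name,thing,n=6,mn=.2):
    for o in r.search_frame(name,thing)[:n]:
        if o['score']>mn: print(thing,np.round(w(d,o['at']),3),round(o['score'],2))
def st():
    s=r.get_state();print(round(s['clock'],2),'p',np.round(s['tool_pos'],4),'R',np.round(R.from_quat(s['eef_rot']).as_matrix(),3).tolist(),'q',np.round(s['q'],2),'f',np.round(s['contact_force'],1),s['opening'],s['finger_force'])
E
python3 - <<'E'
from h import *
st();print(r.tip_reach)
for c in ['top','scene']:
    d=cam(c);save(d,c+'0');print(c,d['T'].round(3).tolist(),d['fx'])
    for t in ['grip','deck','pointer','mark','scan_top','crate','tray','dish0_mid','stopper0','pot','tube','beaker','wash','pen','imager']: find(d,c,t)
E
```

```text
pics
0.0 p [0.2637 0.566  0.2599] R [[-0.907, 0.422, -0.001], [0.422, 0.907, -0.002], [-0.0, -0.002, -1.0]] q [-1.1   0.69 -0.19  1.57  0.16  0.9  -0.22] f [ 0.1 -0.2  0.7] 0.9985865500134247 0.0
0.022
top [[-0.03, -0.981, 0.19, 0.411], [-0.999, 0.035, 0.019, -0.009], [-0.025, -0.189, -0.982, 1.021], [0.0, 0.0, 0.0, 1.0]] 380.6419785531408
grip [0.613 0.01  0.032] 0.85
deck [0.607 0.013 0.036] 0.6
pointer [0.607 0.009 0.031] 0.93
mark [ 0.621 -0.024  0.026] 0.57
crate [0.479 0.323 0.011] 0.63
tray [ 0.49  -0.32   0.003] 0.57
dish0_mid [0.402 0.357 0.022] 0.51
stopper0 [0.515 0.273 0.035] 0.52
stopper0 [0.457 0.278 0.028] 0.44
pot [0.393 0.289 0.049] 0.42
beaker [0.8   0.145 0.052] 0.82
wash [ 0.714 -0.3    0.101] 0.69
pen [0.418 0.172 0.013] 0.59
imager [ 0.62  -0.021  0.024] 0.6
imager [0.576 0.279 0.02 ] 0.25
scene [[0.279, 0.617, -0.736, 1.509], [0.96, -0.189, 0.206, -0.246], [-0.011, -0.764, -0.645, 0.892], [0.0, 0.0, 0.0, 1.0]] 512.9523224518742
grip [0.619 0.029 0.032] 0.96
deck [0.624 0.022 0.036] 0.96
deck [0.433 0.171 0.007] 0.66
pointer [0.624 0.024 0.034] 0.98
mark [ 0.678 -0.072  0.024] 0.97
scan_top [0.467 0.278 0.029] 0.26
crate [0.499 0.326 0.012] 0.73
tray [ 0.493 -0.326  0.002] 0.81
dish0_mid [0.404 0.354 0.017] 0.48
dish0_mid [ 0.679 -0.069  0.026] 0.34
stopper0 [0.521 0.277 0.032] 0.57
tube [0.463 0.348 0.017] 0.65
beaker [0.797 0.138 0.063] 0.92
wash [ 0.753 -0.309  0.092] 0.66
pen [0.43  0.171 0.007] 0.58
imager [ 0.68  -0.073  0.026] 0.86
imager [0.525 0.341 0.018] 0.51
```

View pics/top0.png

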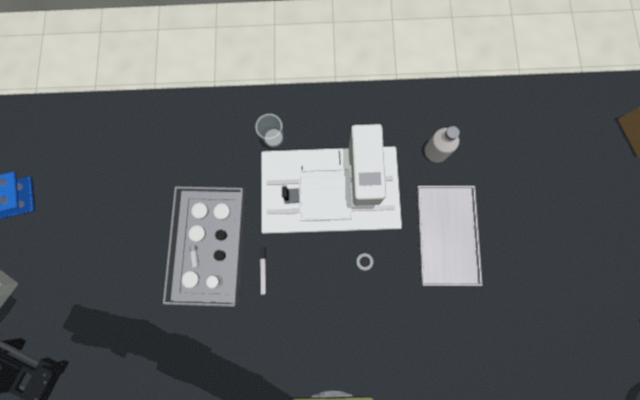

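View pics/scene0.png

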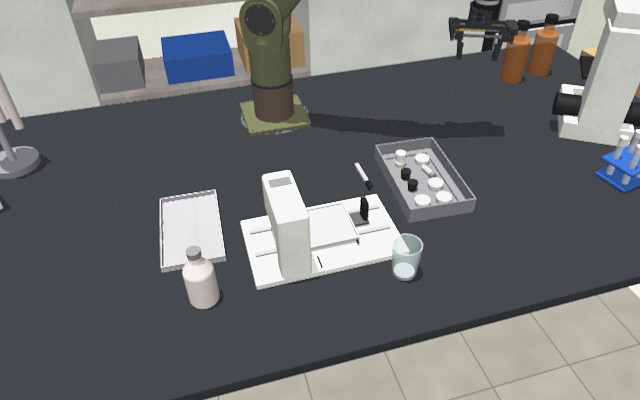

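Top view shows four dishes in the crate at px (199,210), (221,211), (196,233), (190,279). The pot is at (212,282), the stoppers at (221,235) and (219,255), and the tube at (194,257). The grip is at (287,194), the scan button at (365,261) and the tray at (449,235). The carriage is partway in. The scene view agrees.

Run:
```python
from h import *
d=cam('top');P=pts(d);g=d['pixels'].astype(int);X,Y,Z=P[...,0],P[...,1],P[...,2]
def rect(m,n):
    m=cv2.morphologyEx(m.astype(np.uint8),cv2.MORPH_OPEN,np.ones((2,2)))
    q=P[m>0][:,:2].astype(np.float32); print(n,len(q),cv2.minAreaRect(q))
v,u=np.mgrid[0:400,0:640]
box=lambda a,b,c,e:(u>a)&(u<b)&(v>c)&(v<e)
rect(box(255,408,140,240)&(Z>.012)&(Z<.024)&(g.min(-1)>150),'bed')
rect(box(280,350,160,225)&(Z>.027)&(Z<.037)&(g.min(-1)>100),'deck')
rect(box(275,305,175,215)&(Z>.07)&(Z<.095),'grip')
rect(box(410,490,180,290)&(Z>.01)&(Z<.022),'tray')
rect(box(160,248,180,310)&(Z>.038)&(Z<.048),'crate')
rect(box(350,380,245,275)&(Z>.006),'button');print('btn z',Z[258:265,360:370].max())
for n,a,b in [('d',199,210),('d',221,211),('d',196,233),('d',190,279),('pot',212,282),('st',221,235),('st',219,255),('tube',194,257)]:
    z0=Z[b,a];m=box(a-12,a+13,b-12,b+13)&(abs(Z-z0)<.006)&((g.min(-1)>150) if n in('d','pot') else (g.max(-1)<90) if n=='st' else (g.min(-1)>120))
    k,l=cv2.connectedComponents(m.astype(np.uint8));m=l==l[b,a]
    q=P[m][:,:2].astype(np.float32);print(n,z0.round(3),m.sum(),np.round(cv2.minEnclosingCircle(q),4) if 0 else (np.round(cv2.minEnclosingCircle(q)[0],3),round(cv2.minEnclosingCircle(q)[1],3)),'mid',((q.min(0)+q.max(0))/2).round(3))
c=d['pixels'][120:310,155:410];cv2.imwrite('pics/c.png',cv2.resize(cv2.cvtColor(c,4),None,fx=3,fy=3,interpolation=cv2.INTER_CUBIC))
```

```text
bed 5777 ((0.5743563175201416, -0.014931485056877136), (0.32626426219940186, 0.37317389249801636), 0.30848562717437744)
deck 2566 ((0.5671279430389404, 0.023393988609313965), (0.1767658293247223, 0.26496443152427673), 68.01050567626953)
grip 75 ((0.6152158975601196, 0.10250157117843628), (0.04083583503961563, 0.011350742541253567), 0.19051548838615417)
tray 560 ((0.49653398990631104, -0.20759864151477814), (0.3922922909259796, 0.25966814160346985), 88.37537384033203)
crate 806 ((0.47689852118492126, 0.20521654188632965), (0.4351869821548462, 0.3056541979312897), 86.7037124633789)
button 221 ((0.4301351010799408, -0.06449851393699646), (0.10989511013031006, 0.04123073071241379), 88.26832580566406)
btn z 0.028443569760804976
d 0.023 178 (array([0.58 , 0.341]), 0.022) mid [0.58  0.342]
d 0.022 188 (array([0.577, 0.281]), 0.022) mid [0.577 0.281]
d 0.019 203 (array([0.519, 0.346]), 0.022) mid [0.52  0.345]
d 0.017 207 (array([0.4 , 0.36]), 0.022) mid [0.4  0.36]
pot 0.047 119 (array([0.392, 0.293]), 0.015) mid [0.392 0.293]
st 0.035 79 (array([0.511, 0.278]), 0.013) mid [0.511 0.277]
st 0.032 82 (array([0.459, 0.281]), 0.014) mid [0.459 0.28 ]
tube 0.02 121 (array([0.458, 0.356]), 0.028) mid [0.458 0.354]
```

View pics/c.png

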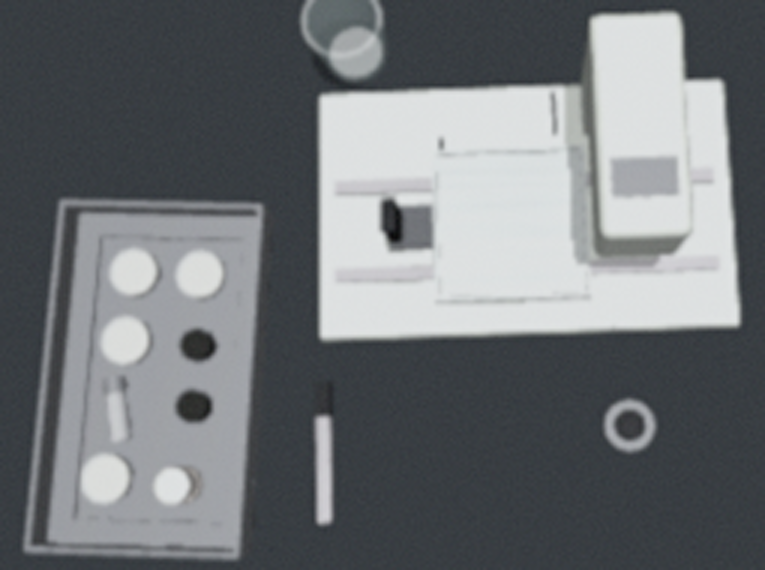

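Crop confirms four flat dishes, the pointer at (441,144) and the mark line at (555,113). Next I'll project the fixed features onto planes of known height.

Run:
```python
from h import *
d=cam('top');save(d,'t2')
def pl(u,v,z):
    k=d['T'][:3,:3]@np.array([(u-d['cx'])/d['fx'],(v-d['cy'])/d['fy'],1]);o=d['T'][:3,3]
    return (o+k*(z-o[2])/k[2])[:2].round(4)
c=lambda a,b,z:pl(a/3+155-.33,b/3+120-.33,z)
print('bed',[c(*p,.018) for p in[(320,95),(722,81),(739,325),(321,338)]])
print('mark',c(555,113,.018),'pointer',c(441,144,.028),'grip',c(386,198,.088),c(388,235,.088),'deck corners',c(437,151,.036),c(437,300,.036),c(590,298,.036))
print('btn',c(630,425,.025))
print('crate sunk floor',[c(*p,.009) for p in[(101,238),(243,239),(75,519),(222,521)]])
print('crate outer top',[c(*p,.045) for p in[(61,201),(263,206),(26,550),(238,557)]])
print('tray top',[pl(*p,.018) for p in[(418,186),(474,186),(481,285),(424,285)]])
print('centres')
P=pts(d);print('btn depth',P[255:268,358:373,2].round(3)[::3,::3].tolist())
wd=r.snapshot('wrist');print(np.round(wd['mount'],3).tolist())
```

```text
bed [array([0.7382, 0.1728]), array([ 0.7374, -0.1956]), array([ 0.514 , -0.1955]), array([0.5146, 0.172 ])]
mark [ 0.7129 -0.0422] pointer [0.6848 0.0617] grip [0.6232 0.1046] [0.5915 0.1033] deck corners [0.6763 0.0648] [0.5425 0.0675] [ 0.5398 -0.0653]
btn [ 0.4305 -0.0953]
crate sunk floor [array([0.6132, 0.3744]), array([0.6077, 0.2446]), array([0.3652, 0.3882]), array([0.3598, 0.2597])]
crate outer top [array([0.6406, 0.3977]), array([0.6296, 0.2182]), array([0.3429, 0.4143]), array([0.3322, 0.2363])]
tray top [array([ 0.6251, -0.2487]), array([ 0.6198, -0.3972]), array([ 0.3622, -0.3877]), array([ 0.3665, -0.2438])]
centres
btn depth [[-0.001, 0.01, 0.011, 0.014, 0.0], [0.013, 0.022, 0.02, 0.024, 0.012], [0.017, 0.019, 0.019, 0.024, 0.01], [0.011, 0.025, 0.022, 0.021, 0.014], [-0.0, 0.014, 0.012, 0.011, 0.011]]
[[0.001, -0.953, -0.303, 0.077], [1.0, 0.001, 0.001, -0.0], [-0.0, -0.303, 0.953, -0.124], [0.0, 0.0, 0.0, 1.0]]
```

```bash
cat >> h.py <<'E'
def go(x,y,z,ang,quiet=0):
    s=r.get_state();M=R.from_quat(s['eef_rot']).as_matrix()
    a=np.radians(ang);X=np.array([np.cos(a),np.sin(a),0]);Zt=np.array([0,0,-1.]);G=np.stack([X,np.cross(Zt,X),Zt],1)
    dp=M.T@(np.array([x,y,z])-s['tool_pos'])*1000;tw=R.from_matrix(M.T@G).as_rotvec()
    print('at',np.round(s['tool_pos'],4),'t',round(s['clock'],2),'| dp',dp.round(1).tolist(),'twist',tw.round(3).tolist(),'rows',round(max(np.linalg.norm(dp)/62.5,np.linalg.norm(tw)/.187),1))
E
python3 -c "
from h import *
go(.608,.104,.2,90)"
```

```text
at [0.2638 0.5666 0.2607] t 1.75 | dp [-507.3, -274.1, 60.7] twist [0.0, -0.0, 1.135] rows 9.3
```

>>> step_arm:
  motion:
    - {"dp": [-45,-24,6],"twist": [0,0,0.12],"hand": 0.2}
    - {"dp": [-95,-52,12],"twist": [0,0,0.24],"hand": 0.2}
    - {"dp": [-145,-79,18],"twist": [0,0,0.36],"hand": 0.2}
    - {"dp": [-195,-106,24],"twist": [0,0,0.48],"hand": 0.2}
    - {"dp": [-245,-133,30],"twist": [0,0,0.6],"hand": 0.2}

```text
clock: 2.38
tool_pos: [0.4309, 0.3413, 0.2308]
eef_rot: [0.497, 0.868, 0.0, 0.0]
contact_force: [0.3, 0.3, 0.3]
opening: 0.596
finger_force: 0.0
```

```bash
python3 -c "
from h import *
go(.608,.104,.2,90);st()"
```

```text
at [0.4309 0.3413 0.2308] t 2.38 | dp [-294.4, 32.5, 30.8] twist [0.001, -0.0, 0.531] rows 4.8
2.38 p [0.4309 0.3413 0.2308] R [[-0.507, 0.862, 0.001], [0.862, 0.507, 0.001], [0.0, 0.001, -1.0]] q [-0.72  0.63 -0.06  1.83  0.05  0.68 -0.27] f [0.3 0.3 0.3] 0.5963785050613001 0.0
```

>>> step_arm:
  motion:
    - {"dp": [-59,7,6],"twist": [0,0,0.11],"hand": 0.2}
    - {"dp": [-118,13,12],"twist": [0,0,0.22],"hand": 0.2}
    - {"dp": [-177,20,18],"twist": [0,0,0.33],"hand": 0.2}
    - {"dp": [-236,26,24],"twist": [0,0,0.43],"hand": 0.2}
    - {"dp": [-294,32,31],"twist": [0,0,0.53],"hand": 0.2}

```text
clock: 3.0
tool_pos: [0.6085, 0.1045, 0.1997]
eef_rot: [0.706, 0.708, 0.0, 0.0]
contact_force: [0.8, 0.2, 0.4]
opening: 0.599
finger_force: 0.0
```

Run:
```python
from h import *
go(.608,.104,.082,90)
d=cam('wrist');save(d,'w1');st()
for t in ['grip','mark','pointer']: find(d,'wrist',t)
P=pts(d);m=(P[...,2]>.08)&(P[...,2]<.096);q=P[m][:,:2].astype(np.float32);print(len(q),np.median(q,0),cv2.minAreaRect(q))
```

```text
at [0.6085 0.1045 0.1997] t 3.0 | dp [-0.6, -0.5, 117.7] twist [0.001, -0.001, 0.002] rows 1.9
3.05 p [0.613  0.094  0.1991] R [[0.012, 1.0, 0.005], [1.0, -0.012, -0.008], [-0.008, 0.005, -1.0]] q [-0.26  0.75  0.06  1.65 -0.05  0.73 -0.2 ] f [ 4.8 -5.1 -0.1] 0.600600377768427 0.0
grip [0.613 0.038 0.031] 0.7
mark [0.625 0.078 0.021] 0.74
pointer [0.611 0.035 0.036] 0.69
3228 [0.7721376  0.13046134] ((0.7072537541389465, 0.04812346398830414), (0.22272741794586182, 0.25243067741394043), 0.7871558666229248)
```

View pics/w1.png

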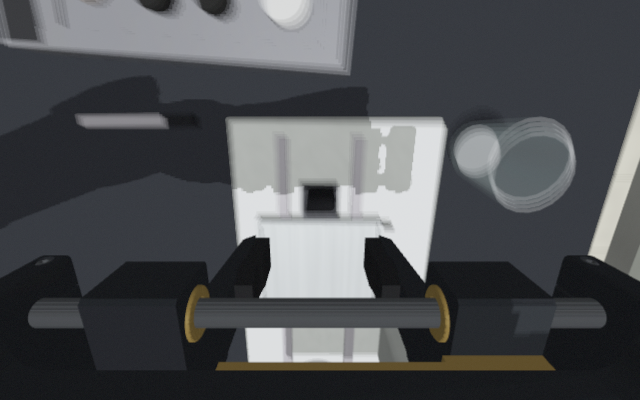

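The wrist view is slightly blurred because the arm was still settling. The grip is at (320,198), ahead of the fingers.

>>> step_arm:
  motion:
    - {"dp": [0,0,0],"twist": [0,0,0],"hand": 0.2}
    - {"dp": [0,0,0],"twist": [0,0,0],"hand": 0.2}

```text
clock: 3.45
tool_pos: [0.6065, 0.108, 0.1999]
eef_rot: [0.704, 0.71, 0.0, -0.001]
contact_force: [-0.2, 0.1, -0.5]
opening: 0.603
finger_force: 0.0
```

Run:
```python
from h import *
d=cam('wrist');st()
g=cv2.cvtColor(d['pixels'],cv2.COLOR_RGB2GRAY)
m=np.zeros_like(g);m[150:215,270:380]=g[150:215,270:380]<60
k,l,s,c=cv2.connectedComponentsWithStats(m);i=1+s[1:,4].argmax();print(s[i],c[i])
P=pts(d)
for (u,v) in [(s[i][0],s[i][1]),(s[i][0]+s[i][2],s[i][1]+s[i][3])]:
  for z in(.088,):
    kk=d['T'][:3,:3]@np.array([(u-d['cx'])/d['fx'],(v-d['cy'])/d['fy'],1]);o=d['T'][:3,3];print((o+kk*(z-o[2])/kk[2]).round(4))
print(P[l==i].min(0),np.median(P[l==i],0),P[l==i].max(0))
```

```text
3.5 p [0.6067 0.1077 0.1999] R [[-0.008, 1.0, -0.0], [1.0, 0.008, 0.001], [0.001, -0.0, -1.0]] q [-0.28  0.75  0.05  1.66 -0.05  0.73 -0.2 ] f [ 0.2 -0.2  0.9] 0.6005787244145714 0.0
[303 183  35  31 972] [319.31790123 198.63477366]
[0.596 0.124 0.088]
[0.6264 0.0963 0.088 ]
[0.59473622 0.07631997 0.03039962] [0.60998047 0.10891698 0.08518642] [0.62894543 0.18524772 0.32396751]
```

>>> step_arm:
  motion:
    - {"dp": [-4.5,4,50],"twist": [0,0,0],"hand": 0.2}
    - {"dp": [-4.5,4,100],"twist": [0,0,0],"hand": 0.2}
    - {"dp": [-4.5,4,118],"twist": [0,0,0],"hand": 0.2}
    - {"dp": [-4.5,4,118],"twist": [0,0,0],"hand": -0.5}
    - {"dp": [-4.5,4,118],"twist": [0,0,0],"hand": -0.5}
  force: 40

```text
clock: 4.12
tool_pos: [0.6114, 0.102, 0.0832]
eef_rot: [0.705, 0.709, 0.0, -0.0]
contact_force: [-6.4, 0.5, 2.5]
opening: 0.399
finger_force: 3.1
```

>>> step_arm:
  motion:
    - {"dp": [0,0,0],"twist": [0,0,0],"hand": -0.5}
    - {"dp": [0,0,0],"twist": [0,0,0],"hand": -0.5}

```text
clock: 4.38
tool_pos: [0.6089, 0.102, 0.0831]
eef_rot: [0.705, 0.709, -0.001, -0.002]
contact_force: [-6.7, 0.4, 3.3]
opening: 0.334
finger_force: 40.0
```

>>> step_arm:
  motion:
    - {"dp": [15,-3,0],"twist": [0,0,0],"hand": -0.5}
    - {"dp": [30,-3,0],"twist": [0,0,0],"hand": -0.5}
    - {"dp": [45,-3,0],"twist": [0,0,0],"hand": -0.5}
    - {"dp": [60,-3,0],"twist": [0,0,0],"hand": -0.5}
    - {"dp": [72,-3,0],"twist": [0,0,0],"hand": -0.5}

```text
clock: 5.0
tool_pos: [0.6086, 0.1755, 0.0831]
eef_rot: [0.705, 0.709, 0.001, 0.0]
contact_force: [0.4, -3.9, 5.6]
opening: 0.337
finger_force: 40.0
```

>>> step_arm:
  motion:
    - {"dp": [3,0,0],"twist": [0,0,0],"hand": -0.5}
    - {"dp": [6,0,0],"twist": [0,0,0],"hand": -0.5}
    - {"dp": [8,0,0],"twist": [0,0,0],"hand": -0.5}
    - {"dp": [8,0,0],"twist": [0,0,0],"hand": -0.5}

```text
clock: 5.5
tool_pos: [0.6086, 0.1795, 0.0831]
eef_rot: [0.706, 0.708, -0.001, 0.002]
contact_force: [-0.7, -8.1, 8.2]
opening: 0.333
finger_force: 40.0
```

>>> step_arm:
  motion:
    - {"dp": [-3,0,0],"twist": [0,0,0],"hand": 0.2}
    - {"dp": [-3,0,0],"twist": [0,0,0],"hand": 0.2}
    - {"dp": [-3,0,-40],"twist": [0,0,0],"hand": 0.3}
    - {"dp": [-3,0,-90],"twist": [0,0,0],"hand": 0.3}
    - {"dp": [-3,0,-130],"twist": [0,0,0],"hand": 0.3}

```text
clock: 6.12
tool_pos: [0.6082, 0.1804, 0.2137]
eef_rot: [0.705, 0.709, 0.001, -0.0]
contact_force: [0.2, 1.8, 0.2]
opening: 0.65
finger_force: 0.0
```

```bash
cat >> h.py <<'E'
def dishes(d,ztop,name=None):
    P=pts(d);g=d['pixels'].astype(int);m=((g.min(-1)>150)&(abs(P[...,2]-ztop)<.012)).astype(np.uint8)
    m=cv2.morphologyEx(m,cv2.MORPH_OPEN,np.ones((3,3)))
    for c in cv2.findContours(m,cv2.RETR_EXTERNAL,cv2.CHAIN_APPROX_NONE)[0]:
        if len(c)<15: continue
        uv=c[:,0].astype(float);k=np.stack([(uv[:,0]-d['cx'])/d['fx'],(uv[:,1]-d['cy'])/d['fy'],np.ones(len(uv))],1)@d['T'][:3,:3].T
        o=d['T'][:3,3];q=(o+k*((ztop-o[2])/k[:,2])[:,None])[:,:2].astype(np.float32)
        (x,y),rad=cv2.minEnclosingCircle(q)
        if .013<rad<.03: print('  disc',np.round([x,y,rad],4),'px',uv.mean(0).round(),len(c))
E
python3 - <<'E'
from h import *
go(.578,.281,.2,132)
d=cam('top');save(d,'t3');dishes(d,.02)
find(d,'top','pointer');find(d,'top','grip')
E
```

```text
at [0.6082 0.1804 0.2137] t 6.12 | dp [100.8, -29.6, 13.8] twist [0.002, -0.001, -0.726] rows 3.9
pointer [0.61  0.086 0.029] 0.77
grip [0.612 0.087 0.033] 0.56
grip [0.415 0.171 0.009] 0.43
```

>>> step_arm:
  motion:
    - {"dp": [25,-7,4],"twist": [0,0,-0.18],"hand": 0.3}
    - {"dp": [50,-15,7],"twist": [0,0,-0.36],"hand": 0.3}
    - {"dp": [76,-22,11],"twist": [0,0,-0.54],"hand": 0.3}
    - {"dp": [100,-29,14],"twist": [0,0,-0.72],"hand": 0.3}
    - {"dp": [100,-29,14],"twist": [0,0,-0.725],"hand": 0.3}

```text
clock: 6.9
tool_pos: [0.5761, 0.2815, 0.196]
eef_rot: [0.407, 0.914, 0.0, -0.002]
contact_force: [0.3, -0.1, -0.6]
opening: 0.649
finger_force: 0.0
```

Run:
```python
from h import *
d=cam('wrist');save(d,'w2');dishes(d,.02);st()
find(d,'wrist','dish0_mid')
d=cam('top');dishes(d,.02)
```

```text
disc [0.7704 0.1497 0.0226] px [359. 347.] 78
  disc [0.6514 0.172  0.0174] px [300. 290.] 65
  disc [0.5758 0.2797 0.0211] px [315. 183.] 107
  disc [0.5794 0.3396 0.021 ] px [357. 143.] 113
  disc [0.5181 0.345  0.021 ] px [316.  97.] 126
  disc [0.4585 0.3508 0.028 ] px [273.  47.] 131
  disc [0.4045 0.3531 0.0198] px [228.   7.] 100
6.95 p [0.5773 0.279  0.1964] R [[-0.666, 0.746, -0.002], [0.746, 0.666, -0.0], [0.001, -0.002, -1.0]] q [-0.46  0.78 -0.12  1.57  0.12  0.79  0.11] f [ 0.6 -1.8 -0.3] 0.6535413727431336 0.0
dish0_mid [0.409 0.35  0.024] 0.83
dish0_mid [0.758 0.163 0.023] 0.59
  disc [0.3566 0.3877 0.0149] px [177. 296.] 37
  disc [0.3995 0.3596 0.022 ] px [190. 279.] 46
  disc [0.4168 0.1695 0.0285] px [262. 270.] 48
  disc [0.4597 0.3512 0.0286] px [193. 256.] 49
  disc [0.5184 0.3461 0.0219] px [195. 234.] 40
```

View pics/w2.png

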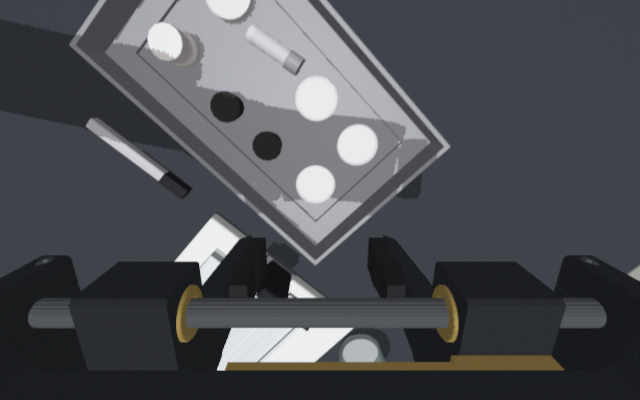

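The wrist view shows dish B at (315,183), centred under the tool, and agrees with the top camera. Descending onto it.

>>> step_arm:
  motion:
    - {"dp": [1,0,50],"twist": [0,0,0],"hand": 0.25}
    - {"dp": [1,0,105],"twist": [0,0,0],"hand": 0.25}
    - {"dp": [1,0,145],"twist": [0,0,0],"hand": 0.25}
    - {"dp": [1,0,163],"twist": [0,0,0],"hand": 0.25}
    - {"dp": [1,0,163],"twist": [0,0,0],"hand": -0.4}
  force: 20

```text
clock: 7.68
tool_pos: [0.578, 0.2781, 0.0343]
eef_rot: [0.409, 0.913, -0.001, 0.0]
contact_force: [0.4, -0.2, -0.2]
opening: 0.532
finger_force: 0.0
```

>>> step_arm:
  motion:
    - {"dp": [0,0,0],"twist": [0,0,0],"hand": -0.4}
    - {"dp": [0,0,0],"twist": [0,0,0],"hand": -0.4}
    - {"dp": [0,0,-20],"twist": [0,0,0],"hand": -0.4}
    - {"dp": [0,0,-70],"twist": [0,0,0],"hand": -0.4}
    - {"dp": [0,0,-110],"twist": [0,0,0],"hand": -0.4}

```text
clock: 8.3
tool_pos: [0.5783, 0.2795, 0.1483]
eef_rot: [0.408, 0.913, 0.001, 0.001]
contact_force: [1.5, 0.0, -1.0]
opening: 0.462
finger_force: 20.0
```

Run:
```python
from h import *
go(.6085+.032,.0775+.032,.15,132);st()
```

```text
at [0.5783 0.2795 0.1483] t 8.3 | dp [-168.1, -67.0, -1.8] twist [0.003, 0.001, -0.003] rows 2.9
8.3 p [0.5783 0.2795 0.1483] R [[-0.667, 0.745, 0.003], [0.745, 0.667, 0.001], [-0.001, 0.003, -1.0]] q [-0.46  0.85 -0.11  1.61  0.13  0.69  0.09] f [ 1.5  0.  -1. ] 0.4616953038201467 20.00002294778824
```

>>> step_arm:
  motion:
    - {"dp": [-42,-17,0],"twist": [0,0,0],"hand": -0.4}
    - {"dp": [-84,-34,0],"twist": [0,0,0],"hand": -0.4}
    - {"dp": [-128,-51,0],"twist": [0,0,0],"hand": -0.4}
    - {"dp": [-168,-67,10],"twist": [0,0,0],"hand": -0.4}
    - {"dp": [-168,-67,40],"twist": [0,0,0],"hand": -0.4}

```text
clock: 8.93
tool_pos: [0.6435, 0.103, 0.1079]
eef_rot: [0.412, 0.911, 0.0, 0.004]
contact_force: [-0.2, 0.8, 0.0]
opening: 0.467
finger_force: 20.0
```

Run:
```python
from h import *
go(.6085+.032,.0775+.032,.063,132);st()
```

```text
at [0.6435 0.103  0.1079] t 8.93 | dp [7.2, 1.9, 44.8] twist [0.004, 0.007, -0.011] rows 0.7
8.93 p [0.6435 0.103  0.1079] R [[-0.661, 0.75, 0.008], [0.75, 0.661, -0.003], [-0.007, 0.004, -1.0]] q [-0.16  0.91 -0.13  1.6   0.18  0.64  0.33] f [-0.2  0.8  0. ] 0.466899670168993 19.999792277812958
```

>>> step_arm:
  motion:
    - {"dp": [0,0,20],"twist": [0,0,0],"hand": -0.4}
    - {"dp": [0,0,38],"twist": [0,0,0],"hand": -0.4}
    - {"dp": [0,0,45],"twist": [0,0,0],"hand": -0.4}
    - {"dp": [0,0,45],"twist": [0,0,0],"hand": -0.4}

```text
clock: 9.43
tool_pos: [0.6395, 0.1102, 0.061]
eef_rot: [0.407, 0.913, -0.0, -0.0]
contact_force: [-3.1, -0.2, 7.6]
opening: 0.466
finger_force: 20.0
```

>>> step_arm:
  motion:
    - {"dp": [0,0,0.5],"twist": [0,0,0],"hand": 0.2}
    - {"dp": [0,0,0.5],"twist": [0,0,0],"hand": 0.2}
    - {"dp": [0,0,-35],"twist": [0,0,0],"hand": 0.2}
    - {"dp": [0,0,-85],"twist": [0,0,0],"hand": 0.2}
    - {"dp": [0,0,-120],"twist": [0,0,0],"hand": 0.2}

```text
clock: 10.05
tool_pos: [0.6404, 0.1097, 0.1817]
eef_rot: [0.408, 0.913, 0.001, 0.001]
contact_force: [0.6, 0.4, -0.4]
opening: 0.601
finger_force: 0.0
```

Run:
```python
from h import *
go(.5795,.340,.18,132)
```

```text
at [0.6404 0.1097 0.1817] t 10.05 | dp [212.1, 108.3, 1.8] twist [0.002, 0.001, -0.003] rows 3.8
```

>>> step_arm:
  motion:
    - {"dp": [52,27,0],"twist": [0,0,0],"hand": 0.2}
    - {"dp": [104,54,0],"twist": [0,0,0],"hand": 0.2}
    - {"dp": [156,80,0],"twist": [0,0,0],"hand": 0.2}
    - {"dp": [195,100,0],"twist": [0,0,0],"hand": 0.2}
    - {"dp": [212,108,0],"twist": [0,0,0],"hand": 0.2}

```text
clock: 10.68
tool_pos: [0.5771, 0.3431, 0.1796]
eef_rot: [0.406, 0.914, 0.001, -0.001]
contact_force: [0.8, -0.1, 0.7]
opening: 0.601
finger_force: 0.0
```

>>> step_arm:
  motion:
    - {"dp": [0,0,0],"twist": [0,0,0],"hand": 0.25}

```text
clock: 10.8
tool_pos: [0.5785, 0.3397, 0.1795]
eef_rot: [0.407, 0.913, -0.0, -0.0]
contact_force: [0.0, -0.8, -0.9]
opening: 0.621
finger_force: 0.0
```

Run:
```python
from h import *
d=cam('wrist');dishes(d,.02);print('deck');dishes(d,.048)
d=cam('top');print('top');dishes(d,.048)
go(.5795,.340,.034,132)
```

```text
disc [0.5789 0.3405 0.0217] px [317. 185.] 117
  disc [0.5183 0.3454 0.0214] px [274. 141.] 122
  disc [0.3955 0.2945 0.0155] px [142.  92.] 95
  disc [0.4586 0.3526 0.0282] px [228.  91.] 131
  disc [0.471  0.3932 0.0177] px [267.  64.] 144
  disc [0.4002 0.3582 0.0219] px [178.  38.] 153
  disc [0.4143 0.3922 0.0167] px [216.  17.] 191
deck
  disc [0.6352 0.3443 0.0135] px [363. 228.] 50
  disc [0.5064 0.2287 0.0284] px [183. 228.] 112
  disc [0.4553 0.2314 0.021 ] px [138. 191.] 82
  disc [0.3939 0.2939 0.0157] px [114.  91.] 110
  disc [0.341  0.3078 0.0285] px [63. 28.] 125
top
  disc [0.3917 0.2929 0.0141] px [212. 282.] 30
  disc [0.6375 0.1132 0.0218] px [282. 184.] 46
at [0.5802 0.3362 0.1796] t 10.9 | dp [3.6, 2.2, 145.5] twist [-0.001, 0.002, -0.006] rows 2.3
```

>>> step_arm:
  motion:
    - {"dp": [0,0,50],"twist": [0,0,0],"hand": 0.25}
    - {"dp": [0,0,100],"twist": [0,0,0],"hand": 0.25}
    - {"dp": [0,0,133],"twist": [0,0,0],"hand": 0.25}
    - {"dp": [0,0,146],"twist": [0,0,0],"hand": 0.25}
    - {"dp": [0,0,146],"twist": [0,0,0],"hand": -0.4}

```text
clock: 11.52
tool_pos: [0.5796, 0.3376, 0.0336]
eef_rot: [0.409, 0.913, -0.001, 0.0]
contact_force: [0.3, -0.1, 0.3]
opening: 0.537
finger_force: 0.0
```

>>> step_arm:
  motion:
    - {"dp": [0,0,0],"twist": [0,0,0],"hand": -0.4}
    - {"dp": [0,0,0],"twist": [0,0,0],"hand": -0.4}
    - {"dp": [0,0,-20],"twist": [0,0,0],"hand": -0.4}
    - {"dp": [0,0,-70],"twist": [0,0,0],"hand": -0.4}
    - {"dp": [0,0,-115],"twist": [0,0,0],"hand": -0.4}

```text
clock: 12.15
tool_pos: [0.5792, 0.3396, 0.152]
eef_rot: [0.408, 0.913, 0.001, 0.001]
contact_force: [1.3, 0.2, -0.3]
opening: 0.464
finger_force: 20.0
```

Run:
```python
from h import *
go(.6085+.032,.0775-.032,.15,132)
```

```text
at [0.5792 0.3396 0.152 ] t 12.15 | dp [-260.0, -150.6, 1.8] twist [0.002, 0.0, -0.003] rows 4.8
```

>>> step_arm:
  motion:
    - {"dp": [-52,-30,0],"twist": [0,0,0],"hand": -0.4}
    - {"dp": [-104,-60,0],"twist": [0,0,0],"hand": -0.4}
    - {"dp": [-156,-90,0],"twist": [0,0,0],"hand": -0.4}
    - {"dp": [-208,-120,0],"twist": [0,0,0],"hand": -0.4}
    - {"dp": [-260,-150,0],"twist": [0,0,0],"hand": -0.4}

```text
clock: 12.78
tool_pos: [0.6413, 0.0437, 0.1508]
eef_rot: [0.408, 0.913, 0.001, 0.001]
contact_force: [0.7, 1.1, -0.1]
opening: 0.464
finger_force: 20.0
```

>>> step_arm:
  motion:
    - {"dp": [0,0,20],"twist": [0,0,0],"hand": -0.4}
    - {"dp": [0,0,60],"twist": [0,0,0],"hand": -0.4}
    - {"dp": [0,0,80],"twist": [0,0,0],"hand": -0.4}
    - {"dp": [0,0,85],"twist": [0,0,0],"hand": -0.4}
    - {"dp": [0,0,86],"twist": [0,0,0],"hand": -0.4}

```text
clock: 13.4
tool_pos: [0.6412, 0.0458, 0.0636]
eef_rot: [0.408, 0.913, 0.0, 0.001]
contact_force: [0.2, -0.6, -0.6]
opening: 0.469
finger_force: 20.0
```

>>> step_arm:
  motion:
    - {"dp": [0,0,1.5],"twist": [0,0,0],"hand": -0.4}
    - {"dp": [0,0,1.5],"twist": [0,0,0],"hand": 0.2}
    - {"dp": [0,0,1.5],"twist": [0,0,0],"hand": 0.2}
    - {"dp": [0,0,-50],"twist": [0,0,0],"hand": 0.2}
    - {"dp": [0,0,-105],"twist": [0,0,0],"hand": 0.2}

```text
clock: 14.02
tool_pos: [0.6399, 0.0454, 0.1682]
eef_rot: [0.408, 0.913, -0.0, -0.001]
contact_force: [1.0, -0.5, -0.8]
opening: 0.601
finger_force: 0.0
```

Run:
```python
from h import *
d=cam('wrist');print('deck');dishes(d,.048)
go(.5183,.3454,.18,132)
```

```text
deck
  disc [0.7564 0.1356 0.0201] px [479. 207.] 109
  disc [0.6408 0.0469 0.0211] px [319. 196.] 132
  disc [0.6372 0.1128 0.0212] px [369. 138.] 147
at [0.6444 0.046  0.1765] t 14.07 | dp [307.2, 105.6, -4.4] twist [0.01, 0.006, -0.004] rows 5.2
```

>>> step_arm:
  motion:
    - {"dp": [58,21,-4],"twist": [0,0,0],"hand": 0.2}
    - {"dp": [116,42,-6],"twist": [0,0,0],"hand": 0.2}
    - {"dp": [174,63,-6],"twist": [0,0,0],"hand": 0.2}
    - {"dp": [232,84,-6],"twist": [0,0,0],"hand": 0.2}
    - {"dp": [285,102,-6],"twist": [0,0,0],"hand": 0.2}

```text
clock: 14.7
tool_pos: [0.5254, 0.3282, 0.1738]
eef_rot: [0.408, 0.913, 0.0, 0.0]
contact_force: [0.7, -0.1, -0.8]
opening: 0.603
finger_force: 0.0
```

>>> step_arm:
  motion:
    - {"dp": [20,7,0],"twist": [0,0,0],"hand": 0.25}
    - {"dp": [20,7,0],"twist": [0,0,0],"hand": 0.25}
    - {"dp": [20,7,0],"twist": [0,0,0],"hand": 0.25}

```text
clock: 15.08
tool_pos: [0.5199, 0.3423, 0.1736]
eef_rot: [0.41, 0.912, -0.001, 0.001]
contact_force: [0.2, -0.2, -0.4]
opening: 0.626
finger_force: 0.0
```

Run:
```python
from h import *
go(.5183,.3454,.034,132)
d=cam('wrist');dishes(d,.02)
```

```text
at [0.5199 0.3423 0.1736] t 15.07 | dp [3.7, 0.9, 139.6] twist [-0.001, 0.002, -0.007] rows 2.2
  disc [0.6528 0.1741 0.0172] px [305. 356.] 63
  disc [0.5792 0.1572 0.0201] px [249. 333.] 77
  disc [0.5172 0.3453 0.0218] px [317. 183.] 118
  disc [0.3949 0.2962 0.0151] px [190. 135.] 84
  disc [0.4583 0.3528 0.0281] px [274. 136.] 124
  disc [0.353  0.2901 0.0254] px [147. 109.] 218
  disc [0.3999 0.3585 0.0218] px [229.  88.] 140
  disc [0.3612 0.3811 0.0219] px [209.  35.] 238
```

>>> step_arm:
  motion:
    - {"dp": [2,0,50],"twist": [0,0,0],"hand": 0.25}
    - {"dp": [2,0,100],"twist": [0,0,0],"hand": 0.25}
    - {"dp": [2,0,128],"twist": [0,0,0],"hand": 0.25}
    - {"dp": [2,0,140],"twist": [0,0,0],"hand": 0.25}
    - {"dp": [2,0,140],"twist": [0,0,0],"hand": -0.4}

```text
clock: 15.75
tool_pos: [0.5177, 0.3457, 0.0336]
eef_rot: [0.409, 0.913, -0.0, 0.0]
contact_force: [-0.9, -0.1, 0.2]
opening: 0.538
finger_force: 0.0
```

>>> step_arm:
  motion:
    - {"dp": [0,0,0],"twist": [0,0,0],"hand": -0.4}
    - {"dp": [0,0,0],"twist": [0,0,0],"hand": -0.4}
    - {"dp": [0,0,-20],"twist": [0,0,0],"hand": -0.4}
    - {"dp": [0,0,-70],"twist": [0,0,0],"hand": -0.4}
    - {"dp": [0,0,-115],"twist": [0,0,0],"hand": -0.4}

```text
clock: 16.38
tool_pos: [0.5173, 0.3472, 0.1518]
eef_rot: [0.408, 0.913, 0.001, 0.0]
contact_force: [0.5, 1.3, -0.1]
opening: 0.466
finger_force: 20.0
```

Run:
```python
from h import *
go(.6085-.032,.0775-.032,.15,132)
```

```text
at [0.5173 0.3472 0.1518] t 16.38 | dp [-264.3, -157.1, 1.6] twist [0.002, 0.0, -0.003] rows 4.9
```

>>> step_arm:
  motion:
    - {"dp": [-53,-31,0],"twist": [0,0,0],"hand": -0.4}
    - {"dp": [-106,-63,0],"twist": [0,0,0],"hand": -0.4}
    - {"dp": [-159,-94,0],"twist": [0,0,0],"hand": -0.4}
    - {"dp": [-212,-126,0],"twist": [0,0,0],"hand": -0.4}
    - {"dp": [-264,-156,0],"twist": [0,0,0],"hand": -0.4}

```text
clock: 17.0
tool_pos: [0.5775, 0.0441, 0.1506]
eef_rot: [0.408, 0.913, 0.0, 0.001]
contact_force: [0.5, 0.6, -0.6]
opening: 0.467
finger_force: 20.0
```

>>> step_arm:
  motion:
    - {"dp": [0,0,20],"twist": [0,0,0],"hand": -0.4}
    - {"dp": [0,0,60],"twist": [0,0,0],"hand": -0.4}
    - {"dp": [0,0,80],"twist": [0,0,0],"hand": -0.4}
    - {"dp": [0,0,86],"twist": [0,0,0],"hand": -0.4}
    - {"dp": [0,0,87],"twist": [0,0,0],"hand": -0.4}

```text
clock: 17.62
tool_pos: [0.5774, 0.0463, 0.0628]
eef_rot: [0.408, 0.913, 0.0, 0.001]
contact_force: [-0.3, -0.4, 0.0]
opening: 0.466
finger_force: 20.0
```

>>> step_arm:
  motion:
    - {"dp": [0,0,0.5],"twist": [0,0,0],"hand": -0.4}
    - {"dp": [0,0,0.5],"twist": [0,0,0],"hand": 0.2}
    - {"dp": [0,0,0.5],"twist": [0,0,0],"hand": 0.2}
    - {"dp": [0,0,-50],"twist": [0,0,0],"hand": 0.2}
    - {"dp": [0,0,-110],"twist": [0,0,0],"hand": 0.2}

```text
clock: 18.25
tool_pos: [0.5759, 0.0461, 0.172]
eef_rot: [0.408, 0.913, -0.001, -0.001]
contact_force: [1.1, 0.7, 0.3]
opening: 0.6
finger_force: 0.0
```

Run:
```python
from h import *
go(.40,.359,.175,132)
d=cam('wrist');print('deck');dishes(d,.048)
```

```text
at [0.5759 0.0461 0.172 ] t 18.25 | dp [350.5, 77.7, -2.6] twist [-0.002, -0.002, -0.003] rows 5.7
deck
  disc [0.7502 0.1374 0.0185] px [519. 247.] 92
  disc [0.6406 0.0469 0.0211] px [366. 237.] 129
  disc [0.5786 0.0458 0.0212] px [318. 198.] 126
  disc [0.6375 0.1127 0.021 ] px [418. 187.] 130
```

>>> step_arm:
  motion:
    - {"dp": [58,13,-6],"twist": [0,0,0],"hand": 0.2}
    - {"dp": [116,26,-6],"twist": [0,0,0],"hand": 0.2}
    - {"dp": [174,39,-6],"twist": [0,0,0],"hand": 0.2}
    - {"dp": [232,52,-6],"twist": [0,0,0],"hand": 0.2}
    - {"dp": [290,65,-6],"twist": [0,0,0],"hand": 0.2}

```text
clock: 18.92
tool_pos: [0.4309, 0.3072, 0.1778]
eef_rot: [0.408, 0.913, 0.0, 0.0]
contact_force: [0.5, -0.2, -0.8]
opening: 0.598
finger_force: 0.0
```

>>> step_arm:
  motion:
    - {"dp": [45,9,0],"twist": [0,0,0],"hand": 0.25}
    - {"dp": [60,13,0],"twist": [0,0,0],"hand": 0.25}
    - {"dp": [60,13,0],"twist": [0,0,0],"hand": 0.25}
    - {"dp": [60,13,0],"twist": [0,0,0],"hand": 0.25}

```text
clock: 19.42
tool_pos: [0.403, 0.3567, 0.1776]
eef_rot: [0.41, 0.912, -0.001, 0.001]
contact_force: [0.2, -0.1, 0.0]
opening: 0.627
finger_force: 0.0
```

Run:
```python
from h import *
go(.40,.359,.034,132)
d=cam('wrist');dishes(d,.02)
```

```text
at [0.403  0.3567 0.1776] t 19.43 | dp [4.0, -0.6, 143.6] twist [-0.001, 0.002, -0.006] rows 2.3
  disc [0.527  0.166  0.0239] px [289. 357.] 89
  disc [0.3903 0.2964 0.0152] px [271. 214.] 75
  disc [0.4569 0.3547 0.0299] px [352. 221.] 111
  disc [0.3984 0.359  0.0217] px [314. 181.] 123
```

>>> step_arm:
  motion:
    - {"dp": [3,-1,50],"twist": [0,0,0],"hand": 0.25}
    - {"dp": [3,-1,100],"twist": [0,0,0],"hand": 0.25}
    - {"dp": [3,-1,132],"twist": [0,0,0],"hand": 0.25}
    - {"dp": [3,-1,144],"twist": [0,0,0],"hand": 0.25}
    - {"dp": [3,-1,144],"twist": [0,0,0],"hand": -0.4}

```text
clock: 20.1
tool_pos: [0.3996, 0.3598, 0.0337]
eef_rot: [0.409, 0.913, -0.0, 0.0]
contact_force: [-0.1, 0.0, 0.8]
opening: 0.533
finger_force: 0.0
```

>>> step_arm:
  motion:
    - {"dp": [0,0,0],"twist": [0,0,0],"hand": -0.4}
    - {"dp": [0,0,0],"twist": [0,0,0],"hand": -0.4}
    - {"dp": [0,0,-20],"twist": [0,0,0],"hand": -0.4}
    - {"dp": [0,0,-70],"twist": [0,0,0],"hand": -0.4}
    - {"dp": [0,0,-115],"twist": [0,0,0],"hand": -0.4}

```text
clock: 20.72
tool_pos: [0.3988, 0.3606, 0.1508]
eef_rot: [0.408, 0.913, 0.0, 0.0]
contact_force: [0.5, 0.3, -0.4]
opening: 0.467
finger_force: 20.0
```

Run:
```python
from h import *
go(.6085-.032,.0775+.034,.15,132)
```

```text
at [0.3988 0.3606 0.1508] t 20.73 | dp [-304.1, -33.7, 0.7] twist [0.001, -0.0, -0.003] rows 4.9
```

>>> step_arm:
  motion:
    - {"dp": [-60,-7,0],"twist": [0,0,0],"hand": -0.4}
    - {"dp": [-121,-13,0],"twist": [0,0,0],"hand": -0.4}
    - {"dp": [-182,-20,0],"twist": [0,0,0],"hand": -0.4}
    - {"dp": [-243,-27,0],"twist": [0,0,0],"hand": -0.4}
    - {"dp": [-304,-33,0],"twist": [0,0,0],"hand": -0.4}

```text
clock: 21.35
tool_pos: [0.5779, 0.1103, 0.1496]
eef_rot: [0.408, 0.913, 0.0, 0.0]
contact_force: [0.2, 0.1, -0.2]
opening: 0.471
finger_force: 20.0
```

>>> step_arm:
  motion:
    - {"dp": [0,0,20],"twist": [0,0,0],"hand": -0.4}
    - {"dp": [0,0,60],"twist": [0,0,0],"hand": -0.4}
    - {"dp": [0,0,80],"twist": [0,0,0],"hand": -0.4}
    - {"dp": [0,0,86],"twist": [0,0,0],"hand": -0.4}
    - {"dp": [0,0,87],"twist": [0,0,0],"hand": -0.4}

```text
clock: 21.98
tool_pos: [0.5772, 0.1121, 0.0626]
eef_rot: [0.408, 0.913, 0.0, 0.0]
contact_force: [0.5, 0.3, -0.4]
opening: 0.468
finger_force: 20.0
```

>>> step_arm:
  motion:
    - {"dp": [0,0,0.5],"twist": [0,0,0],"hand": -0.4}
    - {"dp": [0,0,0.5],"twist": [0,0,0],"hand": 0.2}
    - {"dp": [0,0,0.5],"twist": [0,0,0],"hand": 0.2}
    - {"dp": [0,0,-50],"twist": [0,0,0],"hand": 0.2}
    - {"dp": [0,0,-110],"twist": [0,0,0],"hand": 0.2}

```text
clock: 22.6
tool_pos: [0.5762, 0.1119, 0.172]
eef_rot: [0.408, 0.913, -0.001, -0.001]
contact_force: [0.8, -0.3, 0.3]
opening: 0.598
finger_force: 0.0
```

Run:
```python
from h import *
go(.608,.1785,.175,90)
d=cam('wrist');print('deck');dishes(d,.048)
```

```text
at [0.5762 0.1119 0.172 ] t 22.6 | dp [28.4, 68.1, -3.1] twist [-0.003, -0.0, 0.73] rows 3.9
deck
  disc [0.6404 0.0468 0.0214] px [321. 283.] 112
  disc [0.578  0.0459 0.0215] px [275. 245.] 122
  disc [0.6366 0.1128 0.0213] px [364. 235.] 129
  disc [0.5779 0.1119 0.0212] px [318. 198.] 127
```

>>> step_arm:
  motion:
    - {"dp": [8,17,0],"twist": [0,0,0.18],"hand": 0.25}
    - {"dp": [15,34,0],"twist": [0,0,0.36],"hand": 0.25}
    - {"dp": [22,51,0],"twist": [0,0,0.54],"hand": 0.25}
    - {"dp": [28,68,0],"twist": [0,0,0.72],"hand": 0.25}
    - {"dp": [28,68,0],"twist": [0,0,0.73],"hand": 0.25}

```text
clock: 23.28
tool_pos: [0.609, 0.1801, 0.1715]
eef_rot: [0.706, 0.708, 0.001, 0.0]
contact_force: [-0.8, 0.5, -0.2]
opening: 0.628
finger_force: 0.0
```

>>> step_arm:
  motion:
    - {"dp": [0,0,0],"twist": [0,0,0],"hand": 0.25}
    - {"dp": [0,0,0],"twist": [0,0,0],"hand": 0.25}

```text
clock: 23.52
tool_pos: [0.6086, 0.1769, 0.1717]
eef_rot: [0.707, 0.707, -0.0, 0.0]
contact_force: [0.3, 0.4, -1.4]
opening: 0.625
finger_force: 0.0
```

Run:
```python
from h import *
go(.6078,.1785,.083,90);st()
d=cam('top')
def pl(u,v,z):
    k=d['T'][:3,:3]@np.array([(u-d['cx'])/d['fx'],(v-d['cy'])/d['fy'],1]);o=d['T'][:3,3]
    return (o+k*(z-o[2])/k[2])[:2].round(4)
c=d['pixels'][140:240,230:410];cv2.imwrite('pics/c2.png',cv2.resize(cv2.cvtColor(c,4),None,fx=4,fy=4,interpolation=cv2.INTER_CUBIC))
```

```text
at [0.6086 0.1769 0.1717] t 23.52 | dp [1.7, -0.8, 88.7] twist [-0.001, 0.001, 0.0] rows 1.4
23.52 p [0.6086 0.1769 0.1717] R [[-0.0, 1.0, -0.001], [1.0, 0.0, -0.001], [-0.001, -0.001, -1.0]] q [-0.36  0.81  0.02  1.62 -0.02  0.71 -0.34] f [ 0.3  0.4 -1.4] 0.6252072389271857 0.0
```

Descend and grasp the grip.

>>> step_arm:
  motion:
    - {"dp": [1.5,-1,45],"twist": [0,0,0],"hand": 0.25}
    - {"dp": [1.5,-1,80],"twist": [0,0,0],"hand": 0.25}
    - {"dp": [1.5,-1,89],"twist": [0,0,0],"hand": 0.25}
    - {"dp": [1.5,-1,89],"twist": [0,0,0],"hand": -0.5}
    - {"dp": [1.5,-1,89],"twist": [0,0,0],"hand": -0.5}
  force: 40

```text
clock: 24.2
tool_pos: [0.609, 0.1799, 0.0843]
eef_rot: [0.707, 0.707, 0.001, 0.001]
contact_force: [1.0, 0.1, 0.8]
opening: 0.425
finger_force: 0.0
```

>>> step_arm:
  motion:
    - {"dp": [0,0,0],"twist": [0,0,0],"hand": -0.5}
    - {"dp": [0,0,0],"twist": [0,0,0],"hand": -0.5}

```text
clock: 24.45
tool_pos: [0.6086, 0.18, 0.0842]
eef_rot: [0.707, 0.707, 0.001, 0.0]
contact_force: [-1.0, -0.4, 7.1]
opening: 0.335
finger_force: 40.0
```

>>> step_arm:
  motion:
    - {"dp": [-5,0,0],"twist": [0,0,0],"hand": -0.5}
    - {"dp": [-15,0,0],"twist": [0,0,0],"hand": -0.5}
    - {"dp": [-27,0,0],"twist": [0,0,0],"hand": -0.5}
    - {"dp": [-39,0,0],"twist": [0,0,0],"hand": -0.5}
    - {"dp": [-51,0,0],"twist": [0,0,0],"hand": -0.5}

```text
clock: 25.08
tool_pos: [0.6087, 0.1307, 0.0842]
eef_rot: [0.707, 0.708, 0.002, -0.0]
contact_force: [-0.3, 3.2, 5.2]
opening: 0.338
finger_force: 40.0
```

>>> step_arm:
  motion:
    - {"dp": [-12,0,0],"twist": [0,0,0],"hand": -0.5}
    - {"dp": [-24,0,0],"twist": [0,0,0],"hand": -0.5}
    - {"dp": [-36,0,0],"twist": [0,0,0],"hand": -0.5}
    - {"dp": [-48,0,0],"twist": [0,0,0],"hand": -0.5}
    - {"dp": [-60,0,0],"twist": [0,0,0],"hand": -0.5}

```text
clock: 25.7
tool_pos: [0.6088, 0.0705, 0.0842]
eef_rot: [0.707, 0.707, 0.002, -0.0]
contact_force: [-1.1, 4.1, 6.3]
opening: 0.335
finger_force: 40.0
```

>>> step_arm:
  motion:
    - {"dp": [-12,0,0],"twist": [0,0,0],"hand": -0.5}
    - {"dp": [-24,0,0],"twist": [0,0,0],"hand": -0.5}
    - {"dp": [-36,0,0],"twist": [0,0,0],"hand": -0.5}
    - {"dp": [-48,0,0],"twist": [0,0,0],"hand": -0.5}
    - {"dp": [-56,0,0],"twist": [0,0,0],"hand": -0.5}

```text
clock: 26.32
tool_pos: [0.6089, 0.0137, 0.0842]
eef_rot: [0.707, 0.707, 0.002, 0.0]
contact_force: [-0.3, 3.3, 6.9]
opening: 0.338
finger_force: 40.0
```

>>> step_arm:
  motion:
    - {"dp": [-5,0,0],"twist": [0,0,0],"hand": -0.5}
    - {"dp": [-8,0,0],"twist": [0,0,0],"hand": -0.5}
    - {"dp": [-8,0,0],"twist": [0,0,0],"hand": -0.5}
    - {"dp": [-8,0,0],"twist": [0,0,0],"hand": -0.5}

```text
clock: 26.82
tool_pos: [0.609, 0.0054, 0.0842]
eef_rot: [0.707, 0.707, 0.001, 0.001]
contact_force: [-0.4, 1.2, 6.7]
opening: 0.335
finger_force: 40.0
```

Run:
```python
from h import *
st()
for c in ['top','scene']:
    d=cam(c);save(d,c+'5')
    im=cv2.cvtColor(d['pixels'],4);
    if c=='top': im=im[130:240,250:410];
    else: im=im[180:290,230:410]
    cv2.imwrite('pics/z_'+c+'.png',cv2.resize(im,None,fx=4.4,fy=4.4,interpolation=cv2.INTER_CUBIC))
    for t in ['pointer','mark']: find(d,c,t)
```

```text
26.82 p [0.609  0.0054 0.0842] R [[-0.0, 1.0, 0.003], [1.0, 0.0, 0.001], [0.001, 0.003, -1.0]] q [-0.07  0.91 -0.03  1.74  0.05  0.49 -0.13] f [-0.4  1.2  6.7] 0.3353598376314598 40.007906164973974
pointer [ 0.563 -0.15   0.031] 0.67
mark [ 0.655 -0.11   0.04 ] 0.95
pointer [ 0.626 -0.135  0.034] 0.64
pointer [ 0.751 -0.311  0.089] 0.22
mark [ 0.682 -0.077  0.014] 0.72
mark [0.796 0.136 0.064] 0.45
```

View pics/z_top.png

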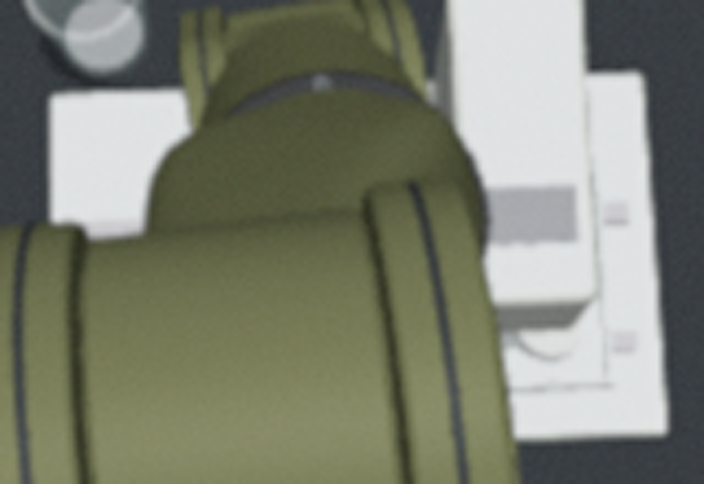

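View pics/z_scene.png

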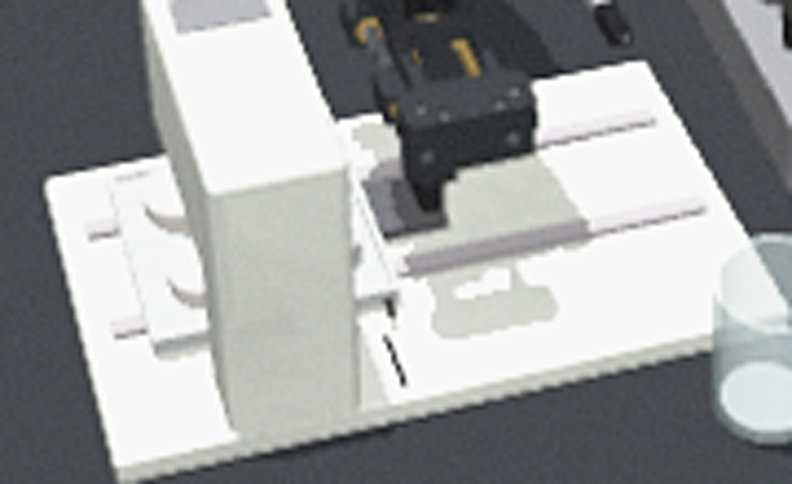

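The top view is blocked by the arm. In the scene view the pointer is at about crop (391,307) and the mark runs from (388,335) to (404,385).

Run:
```python
from h import *
d=cam('scene')
def pl(u,v,z):
    k=d['T'][:3,:3]@np.array([(u-d['cx'])/d['fx'],(v-d['cy'])/d['fy'],1]);o=d['T'][:3,3]
    return (o+k*(z-o[2])/k[2])[:2].round(4)
c=lambda a,b,z:pl(a/4.4+230-.4,b/4.4+180-.4,z)
print('mark',c(388,335,.018),c(404,385,.018),'ptr',c(389,298,.028),c(392,316,.028))
print('dark profile');g=d['pixels'].min(-1).astype(int)
for v in range(244,270,2): 
    row=g[v,312:328]; print(v,row.tolist())
```

```text
mark [ 0.6934 -0.0397] [ 0.7306 -0.0414] ptr [ 0.6765 -0.0342] [ 0.6899 -0.0363]
dark profile
244 [246, 246, 245, 246, 247, 246, 239, 245, 246, 249, 250, 250, 245, 248, 251, 209]
246 [243, 241, 234, 230, 202, 202, 178, 164, 192, 245, 248, 247, 247, 247, 248, 249]
248 [168, 168, 168, 167, 159, 102, 58, 133, 188, 233, 249, 247, 247, 247, 247, 248]
250 [189, 191, 198, 201, 207, 199, 75, 107, 226, 246, 246, 247, 247, 247, 247, 248]
252 [249, 248, 249, 248, 249, 252, 225, 167, 250, 249, 247, 247, 247, 247, 248, 249]
254 [237, 249, 247, 247, 248, 249, 249, 205, 232, 248, 247, 247, 247, 247, 247, 248]
256 [210, 232, 248, 248, 250, 147, 215, 252, 249, 247, 247, 247, 247, 247, 247, 248]
258 [211, 224, 248, 249, 251, 237, 37, 201, 253, 248, 247, 247, 247, 247, 247, 247]
260 [211, 211, 235, 249, 249, 252, 238, 76, 226, 251, 248, 247, 247, 247, 247, 247]
262 [214, 211, 209, 233, 249, 249, 254, 118, 143, 253, 250, 248, 247, 247, 247, 247]
264 [212, 213, 211, 208, 233, 249, 250, 255, 114, 154, 254, 249, 247, 247, 247, 247]
266 [214, 211, 211, 211, 226, 248, 248, 251, 248, 37, 198, 252, 248, 247, 247, 247]
268 [211, 214, 214, 214, 213, 235, 249, 248, 250, 245, 246, 248, 248, 247, 248, 248]
```

>>> step_arm:
  motion:
    - {"dp": [-3,0,0],"twist": [0,0,0],"hand": -0.5}
    - {"dp": [-5.5,0,0],"twist": [0,0,0],"hand": -0.5}
    - {"dp": [-5.5,0,0],"twist": [0,0,0],"hand": -0.5}
    - {"dp": [-5.5,0,0],"twist": [0,0,0],"hand": -0.5}
    - {"dp": [-5.5,0,0],"twist": [0,0,0],"hand": -0.5}

```text
clock: 27.8
tool_pos: [0.609, 0.0002, 0.0842]
eef_rot: [0.707, 0.707, 0.001, 0.001]
contact_force: [-1.4, 2.0, 6.7]
opening: 0.337
finger_force: 40.0
```

Run:
```python
from h import *
st();d=cam('scene');g=d['pixels'].min(-1).astype(int)
for v in range(244,270,2): 
    row=g[v,310:326]; print(v,row.tolist())
```

```text
27.8 p [6.09e-01 2.00e-04 8.42e-02] R [[-0.001, 1.0, 0.003], [1.0, 0.001, 0.001], [0.001, 0.003, -1.0]] q [-0.06  0.91 -0.03  1.74  0.05  0.49 -0.12] f [-1.4  2.   6.7] 0.3371293072155154 40.007800720632076
244 [206, 249, 246, 245, 246, 245, 241, 246, 243, 244, 239, 223, 249, 248, 243, 206]
246 [203, 249, 244, 242, 235, 232, 207, 206, 216, 249, 248, 248, 247, 248, 248, 241]
248 [166, 159, 169, 168, 158, 98, 98, 148, 188, 241, 248, 247, 247, 247, 248, 249]
250 [168, 169, 186, 193, 193, 152, 50, 138, 230, 249, 248, 247, 247, 247, 248, 249]
252 [169, 217, 248, 248, 251, 255, 100, 107, 226, 250, 247, 247, 247, 247, 248, 206]
254 [161, 167, 236, 249, 248, 250, 244, 207, 234, 249, 247, 247, 247, 248, 248, 206]
256 [166, 178, 210, 233, 248, 249, 251, 148, 215, 252, 248, 247, 247, 247, 248, 249]
258 [164, 184, 212, 224, 248, 249, 251, 238, 35, 201, 253, 248, 247, 247, 247, 247]
260 [172, 176, 211, 208, 235, 249, 248, 252, 239, 76, 226, 251, 248, 247, 247, 247]
262 [171, 175, 215, 210, 208, 234, 249, 249, 254, 119, 144, 254, 250, 248, 247, 247]
264 [174, 176, 214, 211, 211, 209, 234, 249, 250, 255, 113, 153, 254, 249, 247, 247]
266 [173, 168, 211, 211, 213, 212, 224, 248, 248, 251, 248, 36, 200, 252, 248, 247]
268 [175, 170, 212, 213, 211, 212, 212, 233, 249, 248, 250, 245, 246, 248, 248, 247]
```

>>> step_arm:
  motion:
    - {"dp": [0,0,0],"twist": [0,0,0],"hand": 0.2}
    - {"dp": [0,0,0],"twist": [0,0,0],"hand": 0.2}
    - {"dp": [0,0,-40],"twist": [0,0,0],"hand": 0.2}
    - {"dp": [0,0,-80],"twist": [0,0,0],"hand": 0.2}
    - {"dp": [0,-40,-110],"twist": [0,0,0],"hand": 0.2}

```text
clock: 28.48
tool_pos: [0.5706, -0.0007, 0.1943]
eef_rot: [0.707, 0.707, 0.002, 0.002]
contact_force: [-0.7, -0.2, -0.3]
opening: 0.596
finger_force: 0.0
```

Run:
```python
from h import *
go(.4305,-.095,.1,90);st()
```

```text
at [ 0.5706 -0.0007  0.1943] t 28.48 | dp [-94.4, -140.6, 93.5] twist [0.006, -0.0, -0.0] rows 3.1
28.48 p [ 0.5706 -0.0007  0.1943] R [[0.0, 1.0, 0.006], [1.0, -0.0, 0.0], [0.0, 0.006, -1.0]] q [-0.06  0.7  -0.04  1.81  0.04  0.63 -0.12] f [-0.7 -0.2 -0.3] 0.5962933605203805 0.0
```

>>> step_arm:
  motion:
    - {"dp": [0,-50,0],"twist": [0,0,0],"hand": -1}
    - {"dp": [0,-100,10],"twist": [0,0,0],"hand": -1}
    - {"dp": [-45,-139,20],"twist": [0,0,0],"hand": -1}
    - {"dp": [-94,-139,50],"twist": [0,0,0],"hand": -1}
    - {"dp": [-94,-139,60],"twist": [0,0,0],"hand": -1}

```text
clock: 29.1
tool_pos: [0.4278, -0.0989, 0.1317]
eef_rot: [0.71, 0.704, -0.001, 0.0]
contact_force: [-0.1, -0.0, -0.1]
opening: 0.058
finger_force: 0.0
```

>>> step_arm:
  motion:
    - {"dp": [0,0,0],"twist": [0,0,0],"hand": -1}
    - {"dp": [0,0,0],"twist": [0,0,0],"hand": -1}

```text
clock: 29.35
tool_pos: [0.4296, -0.0934, 0.133]
eef_rot: [0.706, 0.708, 0.001, 0.0]
contact_force: [0.4, -0.4, 0.5]
opening: 0.004
finger_force: 0.0
```

Run:
```python
from h import *
go(.4305,-.095,.06,90)
d=cam('wrist');save(d,'w6');find(d,'wrist','scan_top')
P=pts(d);g=d['pixels'].max(-1)
m=(abs(P[...,0]-.4305)<.05)&(abs(P[...,1]+.095)<.05)&(P[...,2]>.012)&(P[...,2]<.05)
m[250:]=0
q=P[m];print(len(q),np.median(q,0),cv2.minAreaRect(q[:,:2].astype(np.float32)));qq=P[m&(g<70)];print(len(qq),np.median(qq,0),(qq.min(0)+qq.max(0))/2)
```

```text
at [ 0.4296 -0.0934  0.133 ] t 29.35 | dp [-1.7, 0.9, 73.0] twist [0.001, -0.001, 0.002] rows 1.2
scan_top [ 0.43  -0.09   0.022] 0.73
1150 [ 0.4319489  -0.09431851  0.02114073] ((0.4315125346183777, -0.09647340327501297), (0.04112982004880905, 0.04053075984120369), 18.86204719543457)
774 [ 0.43194601 -0.09494961  0.02167527] [ 0.43173642 -0.09612623  0.01800896]
```

View pics/w6.png

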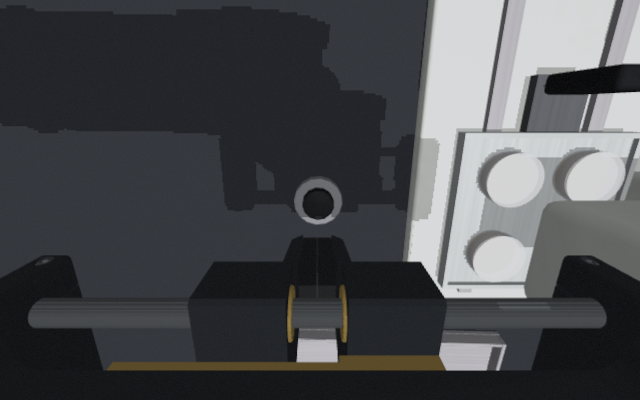

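The wrist view shows the button at (318,203), under the closed fingers, with the dishes still on the carriage. Pressing gradually.

>>> step_arm:
  motion:
    - {"dp": [-2,2,50],"twist": [0,0,0],"hand": -1}
    - {"dp": [-2,2,80],"twist": [0,0,0],"hand": -1}
    - {"dp": [-2,2,86],"twist": [0,0,0],"hand": -1}
    - {"dp": [-2,2,88],"twist": [0,0,0],"hand": -1}
    - {"dp": [-2,2,90],"twist": [0,0,0],"hand": -1}

```text
clock: 30.08
tool_pos: [0.4337, -0.0976, 0.0479]
eef_rot: [0.707, 0.708, -0.003, -0.002]
contact_force: [0.3, 0.3, 0.2]
opening: 0.004
finger_force: 0.0
```

>>> step_arm:
  motion:
    - {"dp": [0,0,2],"twist": [0,0,0],"hand": -1}
    - {"dp": [0,0,4],"twist": [0,0,0],"hand": -1}
    - {"dp": [0,0,4],"twist": [0,0,0],"hand": -1}

```text
clock: 30.45
tool_pos: [0.4337, -0.0976, 0.044]
eef_rot: [0.706, 0.708, -0.003, -0.002]
contact_force: [-0.3, 0.1, 1.1]
opening: 0.006
finger_force: 0.8
```

>>> step_arm:
  motion:
    - {"dp": [-1,-1,3],"twist": [0,0,0],"hand": -1}
    - {"dp": [-1,-1,6],"twist": [0,0,0],"hand": -1}
    - {"dp": [-1,-1,7],"twist": [0,0,0],"hand": -1}
    - {"dp": [-1,-1,7],"twist": [0,0,0],"hand": -1}

```text
clock: 30.95
tool_pos: [0.4332, -0.0982, 0.0383]
eef_rot: [0.707, 0.708, -0.001, -0.001]
contact_force: [-0.6, 1.7, 15.8]
opening: 0.001
finger_force: 7.9
```

The button bottomed out at 15.8 N, so it is pressed. Back to the grip.

>>> step_arm:
  motion:
    - {"dp": [0,0,-20],"twist": [0,0,0],"hand": -1}
    - {"dp": [0,0,-75],"twist": [0,0,0],"hand": -0.5}
    - {"dp": [40,20,-120],"twist": [0,0,0],"hand": 0}
    - {"dp": [80,60,-140],"twist": [0,0,0],"hand": 0.25}
    - {"dp": [98,105,-145],"twist": [0,0,0],"hand": 0.25}

```text
clock: 31.58
tool_pos: [0.5386, 0.0016, 0.1836]
eef_rot: [0.706, 0.708, -0.002, -0.002]
contact_force: [1.4, -1.4, -0.8]
opening: 0.437
finger_force: 0.0
```

Run:
```python
from h import *
go(.609,.0005,.19,90)
```

```text
at [0.5386 0.0016 0.1836] t 31.57 | dp [-1.3, 70.3, -6.8] twist [-0.006, -0.001, 0.003] rows 1.1
```

>>> step_arm:
  motion:
    - {"dp": [0,40,-6],"twist": [0,0,0],"hand": 0.25}
    - {"dp": [0,70,-6],"twist": [0,0,0],"hand": 0.25}
    - {"dp": [0,70,-6],"twist": [0,0,0],"hand": 0.25}
    - {"dp": [0,70,-6],"twist": [0,0,0],"hand": 0.25}

```text
clock: 32.08
tool_pos: [0.6065, -0.0007, 0.1859]
eef_rot: [0.707, 0.708, -0.004, -0.003]
contact_force: [-1.1, 1.0, 0.3]
opening: 0.625
finger_force: 0.0
```

Run:
```python
from h import *
go(.609,.0005,.0835,90)
```

```text
at [ 0.6065 -0.0007  0.1859] t 32.08 | dp [1.4, 3.6, 102.4] twist [-0.01, 0.002, 0.001] rows 1.6
```

>>> step_arm:
  motion:
    - {"dp": [1,3,45],"twist": [-0.008,0,0],"hand": 0.25}
    - {"dp": [1,3,90],"twist": [-0.008,0,0],"hand": 0.25}
    - {"dp": [1,3,102],"twist": [-0.008,0,0],"hand": 0.25}
    - {"dp": [1,3,102],"twist": [-0.008,0,0],"hand": -0.5}
    - {"dp": [1,3,102],"twist": [-0.008,0,0],"hand": -0.5}
  force: 40

```text
clock: 32.7
tool_pos: [0.6112, 0.0002, 0.0859]
eef_rot: [0.707, 0.707, 0.001, 0.001]
contact_force: [-0.1, -0.4, 0.6]
opening: 0.417
finger_force: 0.0
```

>>> step_arm:
  motion:
    - {"dp": [0,0,0],"twist": [0,0,0],"hand": -0.5}
    - {"dp": [0,0,0],"twist": [0,0,0],"hand": -0.5}
    - {"dp": [5,0,0],"twist": [0,0,0],"hand": -0.5}
    - {"dp": [15,0,0],"twist": [0,0,0],"hand": -0.5}
    - {"dp": [27,0,0],"twist": [0,0,0],"hand": -0.5}

```text
clock: 33.33
tool_pos: [0.609, 0.025, 0.0856]
eef_rot: [0.708, 0.707, -0.002, 0.001]
contact_force: [-5.3, -2.8, 7.3]
opening: 0.336
finger_force: 40.0
```

>>> step_arm:
  motion:
    - {"dp": [12,0,0],"twist": [0,0,0],"hand": -0.5}
    - {"dp": [24,0,0],"twist": [0,0,0],"hand": -0.5}
    - {"dp": [36,0,0],"twist": [0,0,0],"hand": -0.5}
    - {"dp": [48,0,0],"twist": [0,0,0],"hand": -0.5}
    - {"dp": [60,0,0],"twist": [0,0,0],"hand": -0.5}

```text
clock: 33.95
tool_pos: [0.6089, 0.0857, 0.0856]
eef_rot: [0.707, 0.707, -0.002, 0.001]
contact_force: [-4.6, -3.0, 7.6]
opening: 0.338
finger_force: 40.0
```

>>> step_arm:
  motion:
    - {"dp": [12,0,0],"twist": [0,0,0],"hand": -0.5}
    - {"dp": [24,0,0],"twist": [0,0,0],"hand": -0.5}
    - {"dp": [36,0,0],"twist": [0,0,0],"hand": -0.5}
    - {"dp": [48,0,0],"twist": [0,0,0],"hand": -0.5}
    - {"dp": [60,0,0],"twist": [0,0,0],"hand": -0.5}

```text
clock: 34.58
tool_pos: [0.6088, 0.146, 0.0856]
eef_rot: [0.707, 0.707, -0.002, 0.001]
contact_force: [-6.9, -3.4, 9.1]
opening: 0.332
finger_force: 40.0
```

>>> step_arm:
  motion:
    - {"dp": [10,-2,0],"twist": [0,0,0],"hand": -0.5}
    - {"dp": [20,-2,0],"twist": [0,0,0],"hand": -0.5}
    - {"dp": [28,-2,0],"twist": [0,0,0],"hand": -0.5}
    - {"dp": [33,-2,0],"twist": [0,0,0],"hand": -0.5}
    - {"dp": [36,-2,0],"twist": [0,0,0],"hand": -0.5}

```text
clock: 35.2
tool_pos: [0.6086, 0.1801, 0.0855]
eef_rot: [0.708, 0.707, -0.002, 0.003]
contact_force: [-2.7, -9.0, 11.8]
opening: 0.338
finger_force: 40.0
```

>>> step_arm:
  motion:
    - {"dp": [3,0,0],"twist": [0,0,0],"hand": -0.5}
    - {"dp": [3,0,0],"twist": [0,0,0],"hand": -0.5}
    - {"dp": [3,0,0],"twist": [0,0,0],"hand": -0.5}

```text
clock: 35.58
tool_pos: [0.6086, 0.1801, 0.0855]
eef_rot: [0.708, 0.706, -0.004, 0.004]
contact_force: [-3.5, -11.8, 13.4]
opening: 0.338
finger_force: 40.0
```

>>> step_arm:
  motion:
    - {"dp": [-4,0,0],"twist": [0,0,0],"hand": 0.2}
    - {"dp": [-4,0,0],"twist": [0,0,0],"hand": 0.2}
    - {"dp": [-4,0,-40],"twist": [0,0,0],"hand": 0.25}
    - {"dp": [-4,0,-75],"twist": [0,0,0],"hand": 0.25}
    - {"dp": [-4,0,-90],"twist": [0,0,0],"hand": 0.25}

```text
clock: 36.2
tool_pos: [0.6091, 0.1834, 0.1759]
eef_rot: [0.707, 0.707, 0.002, 0.001]
contact_force: [1.0, 0.1, -0.7]
opening: 0.623
finger_force: 0.0
```

Run:
```python
from h import *
go(.5785,.112,.175,132)
d=cam('wrist');dishes(d,.048);d=cam('top');print('top');dishes(d,.048)
```

```text
at [0.6091 0.1834 0.1759] t 36.2 | dp [-71.4, -30.6, 0.7] twist [0.003, 0.0, -0.732] rows 3.9
  disc [0.6411 0.0344 0.0152] px [345. 331.] 61
  disc [0.5787 0.0346 0.0167] px [286. 331.] 66
  disc [0.5788 0.1117 0.021 ] px [285. 265.] 109
  disc [0.6375 0.1133 0.0213] px [344. 264.] 114
  disc [0.7592 0.1571 0.0203] px [475. 222.] 101
  disc [0.3944 0.2914 0.0146] px [45. 66.] 107
  disc [0.6345 0.3091 0.0286] px [347.  40.] 167
top
  disc [0.3924 0.2921 0.0156] px [212. 281.] 33
```

All dishes are still in place on the deck and the carriage is at the stop. Unloading.

>>> step_arm:
  motion:
    - {"dp": [-20,-8,0],"twist": [0,0,-0.18],"hand": 0.25}
    - {"dp": [-38,-16,0],"twist": [0,0,-0.36],"hand": 0.25}
    - {"dp": [-55,-23,0],"twist": [0,0,-0.54],"hand": 0.25}
    - {"dp": [-70,-30,0],"twist": [0,0,-0.72],"hand": 0.25}
    - {"dp": [-71,-30,0],"twist": [0,0,-0.732],"hand": 0.25}
  force: 20

```text
clock: 36.92
tool_pos: [0.5773, 0.1093, 0.1721]
eef_rot: [0.408, 0.913, -0.002, -0.001]
contact_force: [0.9, 0.3, 0.1]
opening: 0.625
finger_force: 0.0
```

>>> step_arm:
  motion:
    - {"dp": [0,0,0],"twist": [0,0,0],"hand": 0.25}
    - {"dp": [0,0,0],"twist": [0,0,0],"hand": 0.25}

```text
clock: 37.17
tool_pos: [0.5784, 0.1121, 0.1738]
eef_rot: [0.407, 0.913, -0.0, 0.0]
contact_force: [-0.0, -0.4, -0.2]
opening: 0.625
finger_force: 0.0
```

Run:
```python
from h import *
go(.5785,.112,.063,132)
d=cam('wrist');dishes(d,.048)
```

```text
at [0.5784 0.1121 0.1738] t 37.17 | dp [-0.0, 0.1, 110.8] twist [-0.0, 0.001, -0.001] rows 1.8
  disc [0.6404 0.0467 0.0215] px [319. 281.] 114
  disc [0.5785 0.0459 0.0212] px [273. 242.] 123
  disc [0.637  0.1129 0.0212] px [363. 233.] 130
  disc [0.5781 0.112  0.0213] px [316. 195.] 134
```

>>> step_arm:
  motion:
    - {"dp": [0,0,50],"twist": [0,0,0],"hand": 0.25}
    - {"dp": [0,0,95],"twist": [0,0,0],"hand": 0.25}
    - {"dp": [0,0,110],"twist": [0,0,0],"hand": 0.25}
    - {"dp": [0,0,110],"twist": [0,0,0],"hand": -0.4}
    - {"dp": [0,0,110],"twist": [0,0,0],"hand": -0.4}
  force: 20

```text
clock: 37.85
tool_pos: [0.5793, 0.1116, 0.0656]
eef_rot: [0.407, 0.913, 0.001, 0.001]
contact_force: [0.4, 1.4, 0.3]
opening: 0.463
finger_force: 20.0
```

>>> step_arm:
  motion:
    - {"dp": [0,0,0],"twist": [0,0,0],"hand": -0.4}
    - {"dp": [0,0,-30],"twist": [0,0,0],"hand": -0.4}
    - {"dp": [0,0,-85],"twist": [0,0,0],"hand": -0.4}
    - {"dp": [0,0,-140],"twist": [0,0,0],"hand": -0.4}
    - {"dp": [0,0,-188],"twist": [0,0,0],"hand": -0.4}

```text
clock: 38.48
tool_pos: [0.5784, 0.1113, 0.2551]
eef_rot: [0.407, 0.913, 0.0, 0.001]
contact_force: [0.5, -0.4, -0.3]
opening: 0.466
finger_force: 20.0
```

Run:
```python
from h import *
go(.566,-.346,.25,132);st()
```

```text
at [0.5784 0.1113 0.2551] t 38.48 | dp [-331.8, -314.9, 5.4] twist [0.001, 0.002, -0.001] rows 7.3
38.48 p [0.5784 0.1113 0.2551] R [[-0.669, 0.744, 0.002], [0.744, 0.669, -0.001], [-0.002, 0.001, -1.0]] q [ 0.21  0.78 -0.89  1.67  0.69  1.04 -0.17] f [ 0.5 -0.4 -0.3] 0.4659135419528458 20.000293850898743
```

>>> step_arm:
  motion:
    - {"dp": [-41,-39,0],"twist": [0,0,0],"hand": -0.4}
    - {"dp": [-84,-80,0],"twist": [0,0,0],"hand": -0.4}
    - {"dp": [-127,-121,0],"twist": [0,0,0],"hand": -0.4}
    - {"dp": [-170,-162,0],"twist": [0,0,0],"hand": -0.4}
    - {"dp": [-213,-203,0],"twist": [0,0,0],"hand": -0.4}

```text
clock: 39.1
tool_pos: [0.5694, -0.1851, 0.2535]
eef_rot: [0.407, 0.913, -0.001, 0.001]
contact_force: [0.4, 0.2, -0.5]
opening: 0.463
finger_force: 20.0
```

>>> step_arm:
  motion:
    - {"dp": [-42,-40,0],"twist": [0,0,0],"hand": -0.4}
    - {"dp": [-84,-80,10],"twist": [0,0,0],"hand": -0.4}
    - {"dp": [-110,-105,20],"twist": [0,0,0],"hand": -0.4}
    - {"dp": [-119,-112,50],"twist": [0,0,0],"hand": -0.4}
    - {"dp": [-119,-112,90],"twist": [0,0,0],"hand": -0.4}

```text
clock: 39.72
tool_pos: [0.5663, -0.3488, 0.1634]
eef_rot: [0.409, 0.913, -0.001, 0.002]
contact_force: [1.2, 0.3, 0.1]
opening: 0.462
finger_force: 20.0
```

Run:
```python
from h import *
go(.566,-.346,.038,132);st()
d=cam('wrist');save(d,'w7');find(d,'wrist','wash');find(d,'wrist','tray')
```

```text
at [ 0.5663 -0.3488  0.1634] t 39.73 | dp [2.9, 1.6, 125.4] twist [0.0, 0.005, -0.004] rows 2.0
39.73 p [ 0.5663 -0.3488  0.1634] R [[-0.666, 0.746, 0.003], [0.746, 0.666, -0.004], [-0.005, 0.0, -1.0]] q [ 0.9   0.98 -0.86  1.5   0.82  1.04  0.56] f [1.2 0.3 0.1] 0.46186307241829255 19.999433755874634
wash [ 0.705 -0.295  0.057] 0.76
tray [ 0.478 -0.319  0.005] 0.6
```

View pics/w7.png

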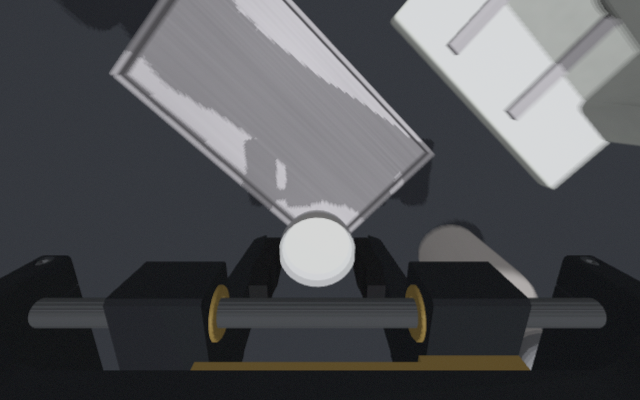

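The dish is held at (318,250) over the tray's far end, and the wash bottle at (470,260) is clear of it. Lowering.

>>> step_arm:
  motion:
    - {"dp": [1,0,50],"twist": [0,0,0],"hand": -0.4}
    - {"dp": [1,0,95],"twist": [0,0,0],"hand": -0.4}
    - {"dp": [1,0,117],"twist": [0,0,0],"hand": -0.4}
    - {"dp": [1,0,123],"twist": [0,0,0],"hand": -0.4}
    - {"dp": [1,0,125],"twist": [0,0,0],"hand": -0.4}

```text
clock: 40.5
tool_pos: [0.5666, -0.3462, 0.0394]
eef_rot: [0.407, 0.913, -0.0, 0.002]
contact_force: [-0.4, 1.0, -0.8]
opening: 0.463
finger_force: 20.0
```

>>> step_arm:
  motion:
    - {"dp": [0,0,0.5],"twist": [0,0,0],"hand": -0.4}

```text
clock: 40.62
tool_pos: [0.5663, -0.3463, 0.0388]
eef_rot: [0.407, 0.913, -0.001, 0.002]
contact_force: [-0.6, -0.9, 0.2]
opening: 0.465
finger_force: 20.0
```

>>> step_arm:
  motion:
    - {"dp": [0,0,1.5],"twist": [0,0,0],"hand": -0.4}
    - {"dp": [0,0,1.5],"twist": [0,0,0],"hand": 0.2}
    - {"dp": [0,0,1.5],"twist": [0,0,0],"hand": 0.2}
    - {"dp": [0,0,-50],"twist": [0,0,0],"hand": 0.2}
    - {"dp": [0,0,-110],"twist": [0,0,0],"hand": 0.2}

```text
clock: 41.25
tool_pos: [0.5643, -0.3456, 0.1471]
eef_rot: [0.407, 0.913, -0.0, -0.001]
contact_force: [0.5, -0.1, -0.3]
opening: 0.598
finger_force: 0.0
```

>>> step_arm:
  motion:
    - {"dp": [0,0,-50],"twist": [0,0,0],"hand": 0.2}
    - {"dp": [0,0,-65],"twist": [0,0,0],"hand": 0.2}

```text
clock: 41.5
tool_pos: [0.5669, -0.3457, 0.2159]
eef_rot: [0.407, 0.913, -0.0, 0.003]
contact_force: [-0.6, 1.0, 0.4]
opening: 0.598
finger_force: 0.0
```

Run:
```python
from h import *
go(.5785,.046,.21,132);st()
d=cam('wrist');dishes(d,.02);d=cam('top');print('top deck');dishes(d,.048)
```

```text
at [ 0.5669 -0.3457  0.2159] t 41.5 | dp [283.6, 270.5, 4.6] twist [0.002, 0.006, -0.001] rows 6.3
41.5 p [ 0.5669 -0.3457  0.2159] R [[-0.668, 0.744, 0.005], [0.744, 0.668, -0.003], [-0.006, 0.002, -1.0]] q [ 0.91  0.92 -0.89  1.47  0.77  1.12  0.6 ] f [-0.6  1.   0.4] 0.5981367053541969 0.0
  disc [ 0.5657 -0.3459  0.0211] px [315. 176.] 105
top deck
  disc [0.3924 0.2921 0.0156] px [212. 281.] 33
  disc [0.5779 0.0473 0.0214] px [308. 205.] 44
  disc [0.6375 0.1132 0.0218] px [282. 184.] 44
  disc [0.6405 0.0483 0.0216] px [307. 182.] 45
```

>>> step_arm:
  motion:
    - {"dp": [30,28,-38],"twist": [0,0,0],"hand": 0.25}
    - {"dp": [73,69,-38],"twist": [0,0,0],"hand": 0.25}
    - {"dp": [116,110,-38],"twist": [0,0,0],"hand": 0.25}
    - {"dp": [159,151,-38],"twist": [0,0,0],"hand": 0.25}
    - {"dp": [202,192,-38],"twist": [0,0,0],"hand": 0.25}

```text
clock: 42.22
tool_pos: [0.5717, -0.066, 0.2474]
eef_rot: [0.407, 0.913, -0.001, -0.001]
contact_force: [1.3, 0.0, -0.3]
opening: 0.626
finger_force: 0.0
```

>>> step_arm:
  motion:
    - {"dp": [43,41,0],"twist": [0,0,0],"hand": 0.25}
    - {"dp": [72,69,10],"twist": [0,0,0],"hand": 0.25}
    - {"dp": [81,78,40],"twist": [0,0,0],"hand": 0.25}
    - {"dp": [81,78,75],"twist": [0,0,0],"hand": 0.25}
    - {"dp": [81,78,75],"twist": [0,0,0],"hand": 0.25}

```text
clock: 42.85
tool_pos: [0.5741, 0.0439, 0.1705]
eef_rot: [0.407, 0.914, -0.003, -0.003]
contact_force: [-1.3, 0.8, -0.1]
opening: 0.622
finger_force: 0.0
```

Run:
```python
from h import *
go(.5783,.0463,.0645,132);st()
d=cam('wrist');dishes(d,.048)
```

```text
at [0.5741 0.0439 0.1705] t 42.85 | dp [-1.3, 5.6, 106.0] twist [-0.009, -0.003, -0.0] rows 1.7
42.85 p [0.5741 0.0439 0.1705] R [[-0.669, 0.743, -0.008], [0.743, 0.669, -0.004], [0.003, -0.009, -1.0]] q [ 0.29  0.87 -0.82  1.77  0.81  0.88 -0.17] f [-1.3  0.8 -0.1] 0.6222354969951328 0.0
  disc [0.7497 0.1368 0.0183] px [524. 248.] 91
  disc [0.6406 0.0471 0.0211] px [370. 236.] 134
  disc [0.5787 0.0459 0.0212] px [323. 198.] 135
  disc [0.6376 0.1128 0.021 ] px [423. 187.] 130
```

>>> step_arm:
  motion:
    - {"dp": [0,2,50],"twist": [0,0,0],"hand": 0.25}
    - {"dp": [0,2,92],"twist": [0,0,0],"hand": 0.25}
    - {"dp": [0,2,106],"twist": [0,0,0],"hand": 0.25}
    - {"dp": [0,2,106],"twist": [0,0,0],"hand": -0.4}
    - {"dp": [0,2,106],"twist": [0,0,0],"hand": -0.4}

```text
clock: 43.52
tool_pos: [0.5795, 0.0467, 0.0704]
eef_rot: [0.407, 0.913, 0.0, 0.002]
contact_force: [0.4, 1.2, 4.1]
opening: 0.423
finger_force: 1.8
```

>>> step_arm:
  motion:
    - {"dp": [0,0,0],"twist": [0,0,0],"hand": -0.4}
    - {"dp": [0,0,-30],"twist": [0,0,0],"hand": -0.4}
    - {"dp": [0,0,-85],"twist": [0,0,0],"hand": -0.4}
    - {"dp": [0,0,-140],"twist": [0,0,0],"hand": -0.4}
    - {"dp": [0,0,-188],"twist": [0,0,0],"hand": -0.4}

```text
clock: 44.15
tool_pos: [0.5786, 0.0469, 0.2598]
eef_rot: [0.407, 0.913, 0.0, 0.001]
contact_force: [0.1, -0.3, -0.5]
opening: 0.3
finger_force: 0.0
```

Run:
```python
from h import *
go(.514,-.328,.25,132);st()
```

```text
at [0.5786 0.0469 0.2598] t 44.15 | dp [-235.6, -298.8, 9.9] twist [0.001, 0.002, -0.001] rows 6.1
44.15 p [0.5786 0.0469 0.2598] R [[-0.669, 0.743, 0.003], [0.743, 0.669, -0.001], [-0.002, 0.001, -1.0]] q [ 0.33  0.76 -0.9   1.69  0.68  1.03 -0.07] f [ 0.1 -0.3 -0.5] 0.29975828184332404 0.0
```

The grasp was too high and slipped off. Looking again.

>>> step_arm:
  motion:
    - {"dp": [0,0,40],"twist": [0,0,0],"hand": 0.25}
    - {"dp": [0,0,80],"twist": [0,0,0],"hand": 0.25}
    - {"dp": [0,0,80],"twist": [0,0,0],"hand": 0.25}
    - {"dp": [0,0,80],"twist": [0,0,0],"hand": 0.25}
    - {"dp": [0,0,80],"twist": [0,0,0],"hand": 0.25}

```text
clock: 44.78
tool_pos: [0.5794, 0.0471, 0.1784]
eef_rot: [0.407, 0.913, 0.0, 0.002]
contact_force: [0.7, -0.2, 0.3]
opening: 0.627
finger_force: 0.0
```

Run:
```python
from h import *
st()
d=cam('wrist');save(d,'w8');dishes(d,.048);P=pts(d)
m=(abs(P[...,0]-.579)<.012)&(abs(P[...,1]-.046)<.012);m[240:]=0;print('z of dish top',np.percentile(P[m][:,2],[10,50,90]),m.sum())
```

```text
44.77 p [0.5794 0.0471 0.1784] R [[-0.668, 0.744, 0.003], [0.744, 0.668, -0.0], [-0.003, 0.002, -1.0]] q [ 0.29  0.86 -0.82  1.76  0.8   0.89 -0.16] f [ 0.7 -0.2  0.3] 0.6269318838128249 0.0
  disc [0.7509 0.1362 0.0195] px [510. 242.] 90
  disc [0.6405 0.0472 0.0213] px [363. 233.] 126
  disc [0.5804 0.0473 0.0212] px [317. 194.] 125
  disc [0.6375 0.1129 0.0211] px [412. 183.] 125
z of dish top [0.0471631  0.04800918 0.04887176] 649
```

View pics/w8.png

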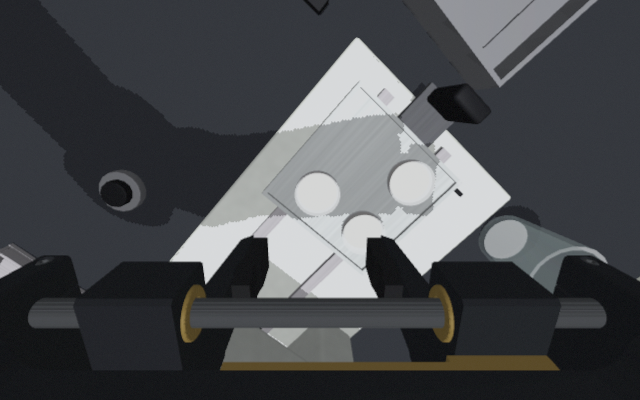

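The dish at (317,194) is still flat and barely moved. Regrasping lower.

>>> step_arm:
  motion:
    - {"dp": [0,0,50],"twist": [0,0,0],"hand": 0.25}
    - {"dp": [0,0,98],"twist": [0,0,0],"hand": 0.25}
    - {"dp": [0,0,115],"twist": [0,0,0],"hand": 0.25}
    - {"dp": [0,0,116],"twist": [0,0,0],"hand": 0.25}
    - {"dp": [0,0,116],"twist": [0,0,0],"hand": -0.4}

```text
clock: 45.45
tool_pos: [0.5796, 0.047, 0.0623]
eef_rot: [0.407, 0.913, 0.0, 0.001]
contact_force: [0.8, -0.0, 0.6]
opening: 0.535
finger_force: 0.0
```

>>> step_arm:
  motion:
    - {"dp": [0,0,0],"twist": [0,0,0],"hand": -0.4}
    - {"dp": [0,0,0],"twist": [0,0,0],"hand": -0.4}
    - {"dp": [0,0,-30],"twist": [0,0,0],"hand": -0.4}
    - {"dp": [0,0,-85],"twist": [0,0,0],"hand": -0.4}
    - {"dp": [0,0,-140],"twist": [0,0,0],"hand": -0.4}

```text
clock: 46.08
tool_pos: [0.578, 0.0464, 0.2023]
eef_rot: [0.407, 0.913, -0.001, 0.0]
contact_force: [1.2, -0.3, 0.1]
opening: 0.468
finger_force: 20.0
```

>>> step_arm:
  motion:
    - {"dp": [0,0,-40],"twist": [0,0,0],"hand": -0.4}
    - {"dp": [0,0,-50],"twist": [0,0,0],"hand": -0.4}

```text
clock: 46.32
tool_pos: [0.5793, 0.0472, 0.2536]
eef_rot: [0.407, 0.913, 0.001, 0.002]
contact_force: [0.6, -0.0, -1.5]
opening: 0.465
finger_force: 20.0
```

Run:
```python
from h import *
go(.514,-.328,.25,132);st()
```

```text
at [0.5793 0.0472 0.2536] t 46.33 | dp [-235.4, -299.3, 3.5] twist [0.003, 0.004, -0.001] rows 6.1
46.33 p [0.5793 0.0472 0.2536] R [[-0.668, 0.744, 0.005], [0.744, 0.668, -0.001], [-0.004, 0.003, -1.0]] q [ 0.33  0.77 -0.89  1.69  0.69  1.02 -0.07] f [ 0.6 -0.  -1.5] 0.4653036566351192 19.999746680259705
```

>>> step_arm:
  motion:
    - {"dp": [-30,-38,0],"twist": [0,0,0],"hand": -0.4}
    - {"dp": [-65,-83,0],"twist": [0,0,0],"hand": -0.4}
    - {"dp": [-100,-127,0],"twist": [0,0,0],"hand": -0.4}
    - {"dp": [-135,-172,0],"twist": [0,0,0],"hand": -0.4}
    - {"dp": [-170,-216,0],"twist": [0,0,0],"hand": -0.4}

```text
clock: 46.95
tool_pos: [0.53, -0.2263, 0.2498]
eef_rot: [0.407, 0.913, -0.001, -0.001]
contact_force: [0.2, -0.6, 0.2]
opening: 0.466
finger_force: 20.0
```

>>> step_arm:
  motion:
    - {"dp": [-35,-44,5],"twist": [0,0,0],"hand": -0.4}
    - {"dp": [-58,-74,25],"twist": [0,0,0],"hand": -0.4}
    - {"dp": [-65,-83,60],"twist": [0,0,0],"hand": -0.4}
    - {"dp": [-65,-83,110],"twist": [0,0,0],"hand": -0.4}
    - {"dp": [-65,-83,150],"twist": [0,0,0],"hand": -0.4}

```text
clock: 47.58
tool_pos: [0.5114, -0.3284, 0.098]
eef_rot: [0.407, 0.913, -0.001, -0.001]
contact_force: [0.1, 0.2, 0.6]
opening: 0.469
finger_force: 20.0
```

>>> step_arm:
  motion:
    - {"dp": [0,0,30],"twist": [0,0,0],"hand": -0.4}
    - {"dp": [0,0,50],"twist": [0,0,0],"hand": -0.4}
    - {"dp": [0,0,60],"twist": [0,0,0],"hand": -0.4}
    - {"dp": [0,0,60],"twist": [0,0,0],"hand": -0.4}
    - {"dp": [0,0,60],"twist": [0,0,0],"hand": -0.4}

```text
clock: 48.2
tool_pos: [0.5138, -0.3285, 0.0421]
eef_rot: [0.407, 0.913, -0.001, 0.001]
contact_force: [0.1, -0.3, -0.5]
opening: 0.466
finger_force: 20.0
```

Run:
```python
from h import *
go(.514,-.328,.0347,132);st()
```

```text
at [ 0.5138 -0.3285  0.0421] t 48.2 | dp [0.3, 0.5, 7.4] twist [0.0, 0.003, -0.001] rows 0.1
48.2 p [ 0.5138 -0.3285  0.0421] R [[-0.668, 0.744, 0.002], [0.744, 0.668, -0.002], [-0.003, 0.0, -1.0]] q [ 0.88  1.08 -0.72  1.72  1.02  0.76  0.35] f [ 0.1 -0.3 -0.5] 0.46625532343690246 19.999631345272064
```

>>> step_arm:
  motion:
    - {"dp": [0,0,4],"twist": [0,0,0],"hand": -0.4}
    - {"dp": [0,0,7.5],"twist": [0,0,0],"hand": -0.4}
    - {"dp": [0,0,7.5],"twist": [0,0,0],"hand": -0.4}
    - {"dp": [0,0,7.5],"twist": [0,0,0],"hand": 0.2}
    - {"dp": [0,0,7.5],"twist": [0,0,0],"hand": 0.2}

```text
clock: 48.82
tool_pos: [0.513, -0.3283, 0.0334]
eef_rot: [0.407, 0.913, -0.001, 0.0]
contact_force: [1.6, -0.7, 0.5]
opening: 0.592
finger_force: 0.0
```

>>> step_arm:
  motion:
    - {"dp": [0,0,-45],"twist": [0,0,0],"hand": 0.25}
    - {"dp": [0,0,-100],"twist": [0,0,0],"hand": 0.25}
    - {"dp": [0,0,-155],"twist": [0,0,0],"hand": 0.25}
    - {"dp": [0,0,-215],"twist": [0,0,0],"hand": 0.25}

```text
clock: 49.32
tool_pos: [0.5125, -0.3279, 0.2498]
eef_rot: [0.407, 0.913, -0.001, -0.0]
contact_force: [0.2, -1.0, -0.2]
opening: 0.624
finger_force: 0.0
```

Run:
```python
from h import *
go(.6405,.047,.25,132)
d=cam('wrist');dishes(d,.02);d=cam('top');print('top deck');dishes(d,.048)
```

```text
at [ 0.5125 -0.3279  0.2498] t 49.33 | dp [193.2, 345.9, -0.6] twist [-0.001, 0.0, -0.001] rows 6.3
  disc [ 0.5654 -0.3459  0.0213] px [338. 207.] 91
  disc [ 0.5134 -0.3286  0.0209] px [317. 172.] 91
top deck
  disc [0.393  0.2927 0.0151] px [212. 281.] 34
  disc [0.6376 0.113  0.0218] px [282. 184.] 44
  disc [0.6405 0.0483 0.0216] px [307. 182.] 44
```

>>> step_arm:
  motion:
    - {"dp": [24,43,0],"twist": [0,0,0],"hand": 0.25}
    - {"dp": [51,92,0],"twist": [0,0,0],"hand": 0.25}
    - {"dp": [78,141,0],"twist": [0,0,0],"hand": 0.25}
    - {"dp": [105,190,0],"twist": [0,0,0],"hand": 0.25}
    - {"dp": [132,239,0],"twist": [0,0,0],"hand": 0.25}

```text
clock: 50.05
tool_pos: [0.6027, -0.0687, 0.2473]
eef_rot: [0.407, 0.913, -0.001, 0.0]
contact_force: [-0.1, 0.7, -0.7]
opening: 0.627
finger_force: 0.0
```

>>> step_arm:
  motion:
    - {"dp": [27,49,0],"twist": [0,0,0],"hand": 0.25}
    - {"dp": [52,92,0],"twist": [0,0,0],"hand": 0.25}
    - {"dp": [61,107,30],"twist": [0,0,0],"hand": 0.25}
    - {"dp": [61,107,75],"twist": [0,0,0],"hand": 0.25}
    - {"dp": [61,107,75],"twist": [0,0,0],"hand": 0.25}

```text
clock: 50.68
tool_pos: [0.6388, 0.0456, 0.1691]
eef_rot: [0.407, 0.914, -0.003, -0.003]
contact_force: [-0.3, 0.1, 0.3]
opening: 0.623
finger_force: 0.0
```

>>> step_arm:
  motion:
    - {"dp": [0,0,0],"twist": [0,0,0],"hand": 0.25}
    - {"dp": [0,0,0],"twist": [0,0,0],"hand": 0.25}

```text
clock: 50.92
tool_pos: [0.6424, 0.0468, 0.175]
eef_rot: [0.407, 0.913, 0.0, 0.002]
contact_force: [-0.2, 0.5, -1.0]
opening: 0.622
finger_force: 0.0
```

Run:
```python
from h import *
go(.6405,.047,.0625,132)
d=cam('wrist');dishes(d,.048)
```

```text
at [0.6424 0.0468 0.175 ] t 50.92 | dp [1.7, -1.5, 112.5] twist [0.002, 0.003, -0.002] rows 1.8
  disc [0.7559 0.1356 0.0199] px [471. 204.] 99
  disc [0.6406 0.047  0.0212] px [315. 193.] 126
  disc [0.6373 0.1127 0.0212] px [363. 135.] 142
```

>>> step_arm:
  motion:
    - {"dp": [1,-1,50],"twist": [0,0,0],"hand": 0.25}
    - {"dp": [1,-1,96],"twist": [0,0,0],"hand": 0.25}
    - {"dp": [1,-1,112],"twist": [0,0,0],"hand": 0.25}
    - {"dp": [1,-1,112.5],"twist": [0,0,0],"hand": 0.25}
    - {"dp": [1,-1,112.5],"twist": [0,0,0],"hand": -0.4}

```text
clock: 51.6
tool_pos: [0.6414, 0.0472, 0.0627]
eef_rot: [0.407, 0.913, 0.001, 0.002]
contact_force: [-0.4, -0.4, -0.2]
opening: 0.533
finger_force: 0.0
```

>>> step_arm:
  motion:
    - {"dp": [0,0,0],"twist": [0,0,0],"hand": -0.4}
    - {"dp": [0,0,0],"twist": [0,0,0],"hand": -0.4}
    - {"dp": [0,0,-30],"twist": [0,0,0],"hand": -0.4}
    - {"dp": [0,0,-85],"twist": [0,0,0],"hand": -0.4}
    - {"dp": [0,0,-140],"twist": [0,0,0],"hand": -0.4}

```text
clock: 52.22
tool_pos: [0.6397, 0.0467, 0.2023]
eef_rot: [0.407, 0.913, -0.001, 0.0]
contact_force: [0.8, -0.4, -0.0]
opening: 0.466
finger_force: 20.0
```

>>> step_arm:
  motion:
    - {"dp": [0,0,-40],"twist": [0,0,0],"hand": -0.4}
    - {"dp": [0,0,-50],"twist": [0,0,0],"hand": -0.4}

```text
clock: 52.48
tool_pos: [0.6411, 0.0476, 0.2539]
eef_rot: [0.407, 0.913, 0.001, 0.003]
contact_force: [-0.5, 0.0, -0.9]
opening: 0.467
finger_force: 20.0
```

Run:
```python
from h import *
go(.462,-.31,.25,132);st()
```

```text
at [0.6411 0.0476 0.2539] t 52.48 | dp [-146.3, -372.2, 3.0] twist [0.004, 0.004, -0.001] rows 6.4
52.48 p [0.6411 0.0476 0.2539] R [[-0.668, 0.744, 0.005], [0.744, 0.668, -0.0], [-0.004, 0.004, -1.0]] q [ 0.28  0.84 -0.87  1.5   0.69  1.12  0.01] f [-0.5  0.  -0.9] 0.4673884875172328 19.99983698129654
```

>>> step_arm:
  motion:
    - {"dp": [-18,-46,0],"twist": [0,0,0],"hand": -0.4}
    - {"dp": [-40,-101,0],"twist": [0,0,0],"hand": -0.4}
    - {"dp": [-62,-157,0],"twist": [0,0,0],"hand": -0.4}
    - {"dp": [-84,-213,0],"twist": [0,0,0],"hand": -0.4}
    - {"dp": [-106,-269,0],"twist": [0,0,0],"hand": -0.4}

```text
clock: 53.1
tool_pos: [0.5088, -0.2136, 0.2497]
eef_rot: [0.407, 0.913, -0.001, -0.001]
contact_force: [0.8, -0.5, -0.6]
opening: 0.465
finger_force: 20.0
```

>>> step_arm:
  motion:
    - {"dp": [-22,-56,5],"twist": [0,0,0],"hand": -0.4}
    - {"dp": [-36,-92,25],"twist": [0,0,0],"hand": -0.4}
    - {"dp": [-40,-103,60],"twist": [0,0,0],"hand": -0.4}
    - {"dp": [-40,-103,110],"twist": [0,0,0],"hand": -0.4}
    - {"dp": [-40,-103,150],"twist": [0,0,0],"hand": -0.4}

```text
clock: 53.72
tool_pos: [0.4592, -0.3106, 0.0982]
eef_rot: [0.407, 0.913, -0.001, -0.001]
contact_force: [0.1, -0.5, -0.2]
opening: 0.467
finger_force: 20.0
```

>>> step_arm:
  motion:
    - {"dp": [0,0,30],"twist": [0,0,0],"hand": -0.4}
    - {"dp": [0,0,50],"twist": [0,0,0],"hand": -0.4}
    - {"dp": [0,0,60],"twist": [0,0,0],"hand": -0.4}
    - {"dp": [0,0,60],"twist": [0,0,0],"hand": -0.4}
    - {"dp": [0,0,60],"twist": [0,0,0],"hand": -0.4}

```text
clock: 54.35
tool_pos: [0.4613, -0.3108, 0.0416]
eef_rot: [0.407, 0.913, -0.001, 0.001]
contact_force: [-0.0, -0.3, 0.2]
opening: 0.465
finger_force: 20.0
```

Run:
```python
from h import *
go(.462,-.31,.0347,132);st()
```

```text
at [ 0.4613 -0.3108  0.0416] t 54.35 | dp [0.1, 1.1, 6.9] twist [-0.0, 0.002, -0.001] rows 0.1
54.35 p [ 0.4613 -0.3108  0.0416] R [[-0.668, 0.744, 0.001], [0.744, 0.668, -0.002], [-0.002, -0.0, -1.0]] q [ 0.89  1.03 -0.67  1.89  1.1   0.65  0.23] f [-0.  -0.3  0.2] 0.46542399914115196 19.99978244304657
```

>>> step_arm:
  motion:
    - {"dp": [0,0,4],"twist": [0,0,0],"hand": -0.4}
    - {"dp": [0,0,7],"twist": [0,0,0],"hand": -0.4}
    - {"dp": [0,0,7],"twist": [0,0,0],"hand": -0.4}
    - {"dp": [0,0,7],"twist": [0,0,0],"hand": 0.2}
    - {"dp": [0,0,7],"twist": [0,0,0],"hand": 0.2}

```text
clock: 54.98
tool_pos: [0.4609, -0.3107, 0.034]
eef_rot: [0.407, 0.913, -0.001, 0.0]
contact_force: [-0.0, -0.2, -0.2]
opening: 0.6
finger_force: 0.0
```

>>> step_arm:
  motion:
    - {"dp": [0,0,-45],"twist": [0,0,0],"hand": 0.25}
    - {"dp": [0,0,-100],"twist": [0,0,0],"hand": 0.25}
    - {"dp": [0,0,-155],"twist": [0,0,0],"hand": 0.25}
    - {"dp": [0,0,-215],"twist": [0,0,0],"hand": 0.25}

```text
clock: 55.48
tool_pos: [0.4603, -0.3103, 0.2504]
eef_rot: [0.407, 0.913, -0.001, -0.0]
contact_force: [1.4, -1.0, -0.5]
opening: 0.625
finger_force: 0.0
```

Run:
```python
from h import *
go(.6375,.1128,.25,132)
d=cam('wrist');dishes(d,.02);d=cam('top');print('top deck');dishes(d,.048)
```

```text
at [ 0.4603 -0.3103  0.2504] t 55.48 | dp [196.1, 414.6, -0.1] twist [-0.001, 0.0, -0.001] rows 7.3
  disc [ 0.5658 -0.3458  0.021 ] px [356. 241.] 89
  disc [ 0.5131 -0.3288  0.0214] px [337. 208.] 88
  disc [ 0.5907 -0.2505  0.028 ] px [422. 203.] 64
  disc [ 0.4612 -0.3104  0.0211] px [317. 172.] 94
top deck
  disc [0.3924 0.2921 0.0156] px [212. 281.] 37
  disc [0.6375 0.1132 0.0218] px [282. 184.] 44
```

>>> step_arm:
  motion:
    - {"dp": [20,43,0],"twist": [0,0,0],"hand": 0.25}
    - {"dp": [45,95,0],"twist": [0,0,0],"hand": 0.25}
    - {"dp": [70,148,0],"twist": [0,0,0],"hand": 0.25}
    - {"dp": [95,201,0],"twist": [0,0,0],"hand": 0.25}
    - {"dp": [120,254,0],"twist": [0,0,0],"hand": 0.25}

```text
clock: 56.2
tool_pos: [0.5698, -0.0499, 0.2479]
eef_rot: [0.407, 0.913, -0.001, 0.0]
contact_force: [0.9, -0.6, 0.6]
opening: 0.626
finger_force: 0.0
```

>>> step_arm:
  motion:
    - {"dp": [25,53,0],"twist": [0,0,0],"hand": 0.25}
    - {"dp": [50,106,0],"twist": [0,0,0],"hand": 0.25}
    - {"dp": [70,148,10],"twist": [0,0,0],"hand": 0.25}
    - {"dp": [76,161,40],"twist": [0,0,0],"hand": 0.25}
    - {"dp": [76,161,75],"twist": [0,0,0],"hand": 0.25}

```text
clock: 56.82
tool_pos: [0.6386, 0.1152, 0.1722]
eef_rot: [0.406, 0.914, 0.0, 0.0]
contact_force: [-0.0, -0.4, -0.1]
opening: 0.623
finger_force: 0.0
```

>>> step_arm:
  motion:
    - {"dp": [0,0,0],"twist": [0,0,0],"hand": 0.25}
    - {"dp": [0,0,0],"twist": [0,0,0],"hand": 0.25}
    - {"dp": [0,0,0],"twist": [0,0,0],"hand": 0.25}

```text
clock: 57.2
tool_pos: [0.6393, 0.1128, 0.1751]
eef_rot: [0.407, 0.913, 0.0, 0.001]
contact_force: [0.0, -0.0, -0.4]
opening: 0.63
finger_force: 0.0
```

Run:
```python
from h import *
go(.6373,.1128,.0625,132)
d=cam('wrist');dishes(d,.048)
```

```text
at [0.6393 0.1128 0.1751] t 57.2 | dp [1.6, -1.7, 112.6] twist [0.002, 0.002, -0.002] rows 1.8
  disc [0.7566 0.1447 0.0199] px [427. 247.] 94
  disc [0.6377 0.113  0.0212] px [315. 193.] 126
```

>>> step_arm:
  motion:
    - {"dp": [1,-1,50],"twist": [0,0,0],"hand": 0.25}
    - {"dp": [1,-1,96],"twist": [0,0,0],"hand": 0.25}
    - {"dp": [1,-1,112],"twist": [0,0,0],"hand": 0.25}
    - {"dp": [1,-1,112.5],"twist": [0,0,0],"hand": 0.25}
    - {"dp": [1,-1,112.5],"twist": [0,0,0],"hand": -0.4}

```text
clock: 57.88
tool_pos: [0.6384, 0.1133, 0.063]
eef_rot: [0.407, 0.913, 0.001, 0.002]
contact_force: [-0.1, -0.4, 0.3]
opening: 0.537
finger_force: 0.0
```

>>> step_arm:
  motion:
    - {"dp": [0,0,0],"twist": [0,0,0],"hand": -0.4}
    - {"dp": [0,0,0],"twist": [0,0,0],"hand": -0.4}
    - {"dp": [0,0,-30],"twist": [0,0,0],"hand": -0.4}
    - {"dp": [0,0,-85],"twist": [0,0,0],"hand": -0.4}
    - {"dp": [0,0,-140],"twist": [0,0,0],"hand": -0.4}

```text
clock: 58.5
tool_pos: [0.6368, 0.1127, 0.2027]
eef_rot: [0.407, 0.913, -0.001, 0.0]
contact_force: [0.2, -0.1, -0.7]
opening: 0.467
finger_force: 20.0
```

>>> step_arm:
  motion:
    - {"dp": [0,0,-40],"twist": [0,0,0],"hand": -0.4}
    - {"dp": [0,0,-50],"twist": [0,0,0],"hand": -0.4}

```text
clock: 58.75
tool_pos: [0.6381, 0.1137, 0.2543]
eef_rot: [0.407, 0.913, 0.001, 0.002]
contact_force: [-0.1, -0.6, -1.4]
opening: 0.468
finger_force: 20.0
```

Run:
```python
from h import *
go(.409,-.293,.25,132);st()
```

```text
at [0.6381 0.1137 0.2543] t 58.75 | dp [-149.3, -442.3, 3.0] twist [0.004, 0.003, -0.001] rows 7.5
58.75 p [0.6381 0.1137 0.2543] R [[-0.668, 0.744, 0.005], [0.744, 0.668, 0.0], [-0.003, 0.004, -1.0]] q [ 0.17  0.84 -0.85  1.48  0.67  1.12 -0.07] f [-0.1 -0.6 -1.4] 0.4679533012784417 20.000014901161194
```

>>> step_arm:
  motion:
    - {"dp": [-15,-46,0],"twist": [0,0,0],"hand": -0.4}
    - {"dp": [-34,-102,0],"twist": [0,0,0],"hand": -0.4}
    - {"dp": [-53,-158,0],"twist": [0,0,0],"hand": -0.4}
    - {"dp": [-72,-214,0],"twist": [0,0,0],"hand": -0.4}
    - {"dp": [-91,-270,0],"twist": [0,0,0],"hand": -0.4}

```text
clock: 59.38
tool_pos: [0.4952, -0.1372, 0.2502]
eef_rot: [0.407, 0.913, -0.001, -0.001]
contact_force: [0.2, 0.3, -0.3]
opening: 0.468
finger_force: 20.0
```

>>> step_arm:
  motion:
    - {"dp": [-19,-56,0],"twist": [0,0,0],"hand": -0.4}
    - {"dp": [-38,-112,0],"twist": [0,0,0],"hand": -0.4}
    - {"dp": [-53,-156,10],"twist": [0,0,0],"hand": -0.4}
    - {"dp": [-58,-172,40],"twist": [0,0,0],"hand": -0.4}
    - {"dp": [-58,-172,90],"twist": [0,0,0],"hand": -0.4}

```text
clock: 60.0
tool_pos: [0.4068, -0.296, 0.1603]
eef_rot: [0.409, 0.912, -0.001, 0.001]
contact_force: [0.7, 0.8, -0.7]
opening: 0.469
finger_force: 20.0
```

>>> step_arm:
  motion:
    - {"dp": [0,0,55],"twist": [0,0,0],"hand": -0.4}
    - {"dp": [0,0,98],"twist": [0,0,0],"hand": -0.4}
    - {"dp": [0,0,118],"twist": [0,0,0],"hand": -0.4}
    - {"dp": [0,0,120],"twist": [0,0,0],"hand": -0.4}
    - {"dp": [0,0,120],"twist": [0,0,0],"hand": -0.4}

```text
clock: 60.62
tool_pos: [0.408, -0.2936, 0.0417]
eef_rot: [0.407, 0.913, -0.0, 0.0]
contact_force: [0.3, -0.4, -0.2]
opening: 0.468
finger_force: 20.0
```

Run:
```python
from h import *
go(.409,-.293,.0347,132);st()
```

```text
at [ 0.408  -0.2936  0.0417] t 60.62 | dp [-0.3, 1.1, 7.0] twist [-0.001, 0.001, -0.001] rows 0.1
60.62 p [ 0.408  -0.2936  0.0417] R [[-0.669, 0.744, 0.0], [0.744, 0.669, -0.001], [-0.001, -0.001, -1.0]] q [ 0.89  0.99 -0.6   2.05  1.23  0.52  0.08] f [ 0.3 -0.4 -0.2] 0.4680951000179595 19.99984860420227
```

>>> step_arm:
  motion:
    - {"dp": [0,1,4],"twist": [0,0,0],"hand": -0.4}
    - {"dp": [0,1,7],"twist": [0,0,0],"hand": -0.4}
    - {"dp": [0,1,7],"twist": [0,0,0],"hand": -0.4}
    - {"dp": [0,1,7],"twist": [0,0,0],"hand": 0.2}
    - {"dp": [0,1,7],"twist": [0,0,0],"hand": 0.2}

```text
clock: 61.25
tool_pos: [0.4087, -0.2931, 0.0345]
eef_rot: [0.407, 0.913, -0.001, 0.0]
contact_force: [0.5, 0.0, 0.1]
opening: 0.595
finger_force: 0.0
```

>>> step_arm:
  motion:
    - {"dp": [0,0,-45],"twist": [0,0,0],"hand": 0.25}
    - {"dp": [0,0,-100],"twist": [0,0,0],"hand": 0.25}
    - {"dp": [0,0,-155],"twist": [0,0,0],"hand": 0.25}
    - {"dp": [0,0,-200],"twist": [0,0,0],"hand": 0.25}
    - {"dp": [0,0,-200],"twist": [0,0,0],"hand": 0.25}

```text
clock: 61.88
tool_pos: [0.4104, -0.2932, 0.2374]
eef_rot: [0.407, 0.913, -0.001, 0.004]
contact_force: [0.6, 0.6, -0.8]
opening: 0.623
finger_force: 0.0
```

Run:
```python
from h import *
st();d=cam('wrist');dishes(d,.02);d=cam('top');print('top');dishes(d,.02);save(d,'t9')
P=pts(d);g=d['pixels'].max(-1)
m=(abs(P[...,0]-.608)<.03)&(P[...,1]>.14)&(P[...,1]<.22)&(P[...,2]>.07)&(P[...,2]<.1);print('grip',m.sum(),np.median(P[m],0))
d=cam('scene');save(d,'s9');cv2.imwrite('pics/s9c.png',cv2.resize(cv2.cvtColor(d['pixels'],4)[120:320,140:500],None,fx=2,fy=2))
```

```text
61.88 p [ 0.4104 -0.2932  0.2374] R [[-0.668, 0.744, 0.006], [0.744, 0.668, -0.005], [-0.007, 0.001, -1.0]] q [ 1.06  0.7  -0.9   1.94  0.73  0.86  0.51] f [ 0.6  0.6 -0.8] 0.6227472818711963 0.0
  disc [ 0.5591 -0.3568  0.0156] px [365. 277.] 43
  disc [ 0.5131 -0.3285  0.0214] px [356. 242.] 91
  disc [ 0.4604 -0.3108  0.0216] px [337. 208.] 92
  disc [ 0.4092 -0.2928  0.0212] px [316. 170.] 101
  disc [ 0.4235 -0.11    0.0144] px [436.  56.] 63
top
  disc [0.3551 0.345  0.0137] px [194. 297.] 30
  disc [ 0.4088 -0.2906  0.0215] px [441. 268.] 46
  disc [0.4597 0.3538 0.0279] px [193. 256.] 47
  disc [ 0.5175 -0.322   0.0201] px [448. 224.] 32
  disc [ 0.5645 -0.3435  0.0221] px [456. 207.] 45
grip 77 [0.60965745 0.1790127  0.08758983]
```

View pics/s9c.png

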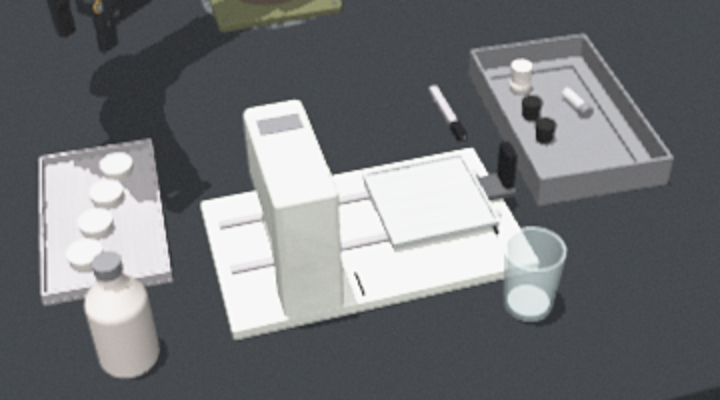

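The four dishes lie flat in the tray at crop (115,165), (105,193), (96,222) and (84,254). The carriage is out with an empty deck, and the odds and ends are still in the crate. Handing in.

```bash
python3 -c "
from plant import r
print(r.finish_job())"
```

```text
the job is handed in; nothing more can be done
None
```

I scanned all four dishes with the carriage at the line, laid them flat in the tray, left the carriage at its load stop, and handed the job in; no verdict came back.

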